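# Make up the seasoning kit and the glaze kit

## Task

Make up two cooking kits from the stock. The seasoning kit goes in the wooden tray with three compartments: the pepper mill, the salt shaker and the spice jar, which you lift straight up out of its well in the wooden rack; the glaze kit goes in the tray with two compartments: the honey jar and the garlic bulb. Put one thing in each compartment, in any order within a tray, standing upright flat on the tray's floor; leave the tin and the onion where they are.

Things in the scene. Friction and masses are not known exactly. Their poses are not given: they have to be found in the camera images.
- pepper_mill: turned brown wooden pepper mill, round, 170 mm tall, base 58 mm across, ball-shaped head 50 mm across between 123 and 159 mm above the base (widest near 140 mm; a good place to grip), 12 mm metal knob on top; stands loose on the range between the burners. About 0.18 kg. Origin: centre of the underside, z up along the mill
- salt_shaker: glass salt shaker with a grey metal top, round, 90 mm tall, glass 44 mm across at its widest (28 mm height) and narrowing to 31 mm at the neck, metal top 34 mm across from 66 to 84 mm height, where it is best gripped; stands loose on the range. About 0.1 kg. Origin: centre of the underside, z up
- spice_jar: round spice jar, 106 mm tall, glass body 42 mm across, red cap 45 mm across from 85 to 106 mm above its base; stands in one of the two wells of the wooden rack, where its top 51 mm (the cap and some glass) are free. About 0.11 kg. Origin: centre of the underside, z up
- honey_jar: short, wide round glass jar with a dark lid, 99 mm tall, 64 to 66 mm across, lid (88 to 99 mm height) 64 mm; stands loose on the range. About 0.42 kg. Origin: centre of the underside, z up
- garlic: pale garlic bulb, 58 mm tall with its tip, 57 to 60 mm across at its widest, from 16 to 34 mm height; narrows to a tip above that; stands loose on the range on its flattish root end. About 0.04 kg. Origin: centre of the underside, z up
- tray_three: light wooden shallow tray, fixed on the worktop, 84 mm (its x) by 240 mm (its y), 14 mm high, with three square compartments in a row along its y: each 74 by 74 mm inside, centres at y = -78, 0 and +78 mm, floor 4 mm above the worktop, outer walls 5 mm and dividers 4 mm thick, all 14 mm high. Origin: centre of the underside, z up. It and the other tray lie side by side, their long sides pointing away from the robot; which is on the left varies
- tray_two: light wooden shallow tray, fixed on the worktop, 94 mm (its x) by 182 mm (its y), 14 mm high, with two square compartments side by side along its y: each 84 by 84 mm inside, centres at y = -44 and +44 mm, floor 4 mm above the worktop, walls 5 mm and divider 4 mm thick, all 14 mm high. Origin: centre of the underside, z up
- jar_rack: wooden block, fixed on the worktop, 70 mm (its x) by 125 mm (its y), 68 mm high, with two round wells 46 mm across and 55 mm deep at y = -30 and +30 mm; the spice jar stands in the one at y = +30 mm, with 2 mm of play round its glass, and the other is empty. An upper cabinet hangs behind the rack: its front is about 180 mm beyond the middle of the rack, its lower edge 330 mm above the worktop. Origin: centre of the underside, z up
- tomato_tin: tin can, 75 mm across, 58 mm tall, standing behind the trays; bystander, leave it. Origin: centre of the underside
- onion: red onion, 78 mm across, 84 mm tall, standing on the range behind the stock; bystander, leave it. Origin: centre of the underside
Things that resemble listed ones, but are neither listed nor needed, are in the scene too. Leave any green or purple look-alike of the salt_shaker alone.

How it is judged:
By the outcome, as a careful person would: the job done as asked, in the order asked, and still so for the second after the job is handed in, with the robot touching nothing.
It also fails if it takes over 144 s, if anything falls off the work surface, if the arm or the gripper's body presses on something with over 40 N, if the wrist force passes 120 N, or if a joint passes its speed limit or range.

## Robot

A 6-joint arm with a two-finger parallel gripper is mounted at the origin on a cart in front of the work surface, level with it; the furniture and walls round the work are solid. World frame = base frame: x ahead of the robot, y to its left, z up, the work surface at z = 0. Lengths are in mm, angles in rad, forces in N, time in s.
With the tool pointing down it reaches from about 275 to 850 mm from the base axis. Payload 5.2 kg.
Tool frame: the origin (TCP) lies between the finger pads; the fingertips stand ctrl.tip_reach ahead of it and the grasp point (between the pads) is the TCP (ctrl.tip_reach is the distance from the TCP to the fingertips, in mm); x points along the fingers, y is the direction in which the jaws open and shut, and the axes are right-handed (so a half turn about x gives the same grasp; the last joint's range is limited). The gripper opens to 85 mm and grips with 20 to 120 N. Pads are 22 mm wide; open, the fingers measure 114 mm over their backs; the gripper's body (76 mm by 85 mm) begins 54 mm behind the grasp point. The pads swing forward as they close: fully open they stand 13 mm farther back than shut.
Start: joints at [-1.318, 0.259, 1.535, -0, 1.348, -0.203], TCP at [242.12, -493.845, 250.31] pointing down, gripper open.
Joint ranges: [-3.14, 3.14], [-0.91, 2.08], [0.19, 2.58], [-1.22, 4.36], [0.22, 2.71], [-3.12, 3.12]. Speed limits (rad/s): [2.57, 2.57, 3.14, 3.14, 3.14, 3.14].

## Interface

Orientations are given as a rotation vector (axis times angle).
In Python, from cell import status, grab_frame, get_calibration, ctrl gives the robot as it stands. The module is installed in compiled form; this text tells all that it offers.
- The arm moves only by the tool servo_tool, never from a script. Its argument "steps" is a list of rows, each an object with "delta_pos": the shift along the tool's x, y, z in cm, a list of three; "dr": the turn, a rotation vector about the tool's x, y, z in rad, a list of three; "grip": the finger opening in cm, from 0 to 8.54. In form: [{"delta_pos": [tx, ty, tz], "dr": [ax, ay, az], "grip": grip}, ...]. A call has 1 to 12 rows; each row is the pose to reach, as a shift and turn from the pose commanded when the call began, along the tool's axes at that moment; what a row does not reach only later rows make up. A row lasts 1/12 s, in which the tool goes at most 41.7 mm and 7.16 degrees, less where a joint would pass 70% of its speed; a pose out of reach is approached as far as the arm can. A call with a gripper value outside its range is refused whole. The fingers move at their own pace and stop on an object; the grip force is fixed at half the most. Time passes only in rows, so rows that repeat a pose let the fingers close. It gives the time, the measured TCP pose, the force and the opening at its end, in the units of the state.
- status.sense(): the state, without advancing time (a new reading comes with each control period).
- grab_frame(name): name is "scene" or "top"; returns (picture, depth): 400x640x3 uint8, red, green, blue; 400x640 float32, mm along the optical axis (not along the pixel's ray), 0 where there is no reading.
- get_calibration(name): a dict with "fx", "fy", "cx", "cy" (pixels), "dist" ([k1, k2, p1, p2, k3] as OpenCV has them; the pictures are not rectified), "R" (3x3) and "t" (3): a world point X has camera coordinates R X + t. Camera axes: x right, y down, z forward; pixel columns grow to the right and rows downward; lengths in mm; the calibration is good to about 2 mm. A picture is of the moment at which its call begins. get_calibration takes no time and is no camera call.
- ctrl.sign_off(): hands the job in, once; it reports no verdict.
The state is a dict: "time": time; "qpos": joint angles; "dq": joint speeds; "tau": joint torques, N m; "position": TCP position; "orientation": TCP orientation; "force": force on the tool from outside, world axes, zero at the start; "ft_torque": the same for the moment, N m; "grip_width": finger opening in mm.
Only numpy, scipy, OpenCV 4.12 (cv2) and the standard library are available. Lean on these libraries where they do the work, as an engineer would, in place of code of your own. Each camera call takes 0.05 s, during which the arm holds its last target. There are 200 camera calls.

## Working session

There is one attempt and no reset: what is moved stays moved. The work goes in short steps, Python scripts to look and compute and a tool call to move; the robot and the scene stay as the last step left them, time stands still between calls to the robot, and variables do not carry over. Pictures are saved under pics/ and viewed, about 12 in all and at most 16, crops included, and the job is handed in when it is done.

Besides the shell and the picture viewer there is one more tool, called after "Call:" as a command line: name --argument value ..., lists and objects as JSON in quotes. servo_tool: Moves the arm, as the interface text tells. Its arguments: {"type":"object","properties":{"steps":{"type":"array"}},"required":["steps"]}

```bash
mkdir -p pics; cat > h.py <<'E'
import numpy as np, cv2
from cell import status, grab_frame, get_calibration, ctrl
def K(c): return np.array([[c['fx'],0,c['cx']],[0,c['fy'],c['cy']],[0,0,1.]]),np.array(c['dist'],float)
def cloud(name,depth):
    c=get_calibration(name);k,d=K(c)
    v,u=np.mgrid[0:400,0:640]
    n=cv2.undistortPoints(np.stack([u,v],-1).reshape(-1,1,2).astype(float),k,d).reshape(400,640,2)
    P=np.dstack([n*depth[...,None],depth])
    return (P-np.array(c['t']).ravel())@np.array(c['R'])
def ray(name,u,v,z):
    c=get_calibration(name);k,d=K(c);R=np.array(c['R']);t=np.array(c['t']).ravel()
    n=cv2.undistortPoints(np.array([[[u,v]]],float),k,d).ravel()
    o=-R.T@t;r=R.T@np.r_[n,1];return o+r*(z-o[2])/r[2]
def save(im,n): cv2.imwrite('pics/'+n,im[...,::-1])
E
python3 - <<'E'
from h import *
for n in('scene','top'):
    p,d=grab_frame(n);save(p,n+'0.png');np.save(n+'d.npy',d);np.save(n+'p.npy',p)
    c=get_calibration(n);print(n,-np.array(c['R']).T@np.array(c['t']).ravel(),c['fx'],c['R'])
print(status.sense(),ctrl.tip_reach)
E
```

```text
scene [-463.57149897  453.53030892  765.50959464] 378.5316365877332 [[-0.43037466 -0.90263548 -0.00518183]
 [-0.4931862   0.23995042 -0.83617652]
 [ 0.75600597 -0.35731358 -0.54843594]]
top [ 401.85773699   -6.76642976 1205.12677636] 406.39483557471243 [[-0.01939407 -0.99979912  0.0050595 ]
 [-0.99458945  0.01877597 -0.10217284]
 [ 0.10205732 -0.00701367 -0.99475379]]
{'time': 0.1, 'qpos': array([-1.31777858e+00,  2.59277730e-01,  1.53593769e+00,  1.78069071e-05,
        1.34803819e+00, -2.02792134e-01]), 'dq': array([ 0.00074087, -0.00090142, -0.00419517, -0.00058118,  0.00013548,
        0.00101258]), 'tau': array([ 3.96962263e-03, -4.46969962e+01, -2.91246790e+01, -1.54340114e-04,
        6.31374452e-03, -1.94154188e-05]), 'position': array([ 242.02307912, -493.40143088,  249.56815085]), 'orientation': array([ 1.96885605,  0.45832573, -1.96890526]), 'force': array([-0.62922939, -0.10172323,  0.49107595]), 'ft_torque': array([-0.0056637 ,  0.05818486, -0.02976579]), 'grip_width': 85.21285105386742} 19.0
```

View pics/scene0.png

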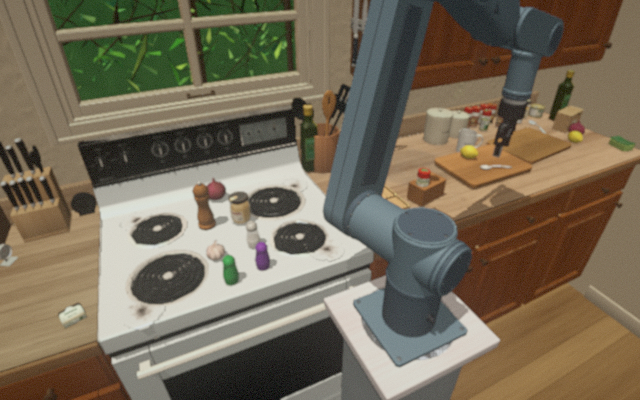

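View pics/top0.png

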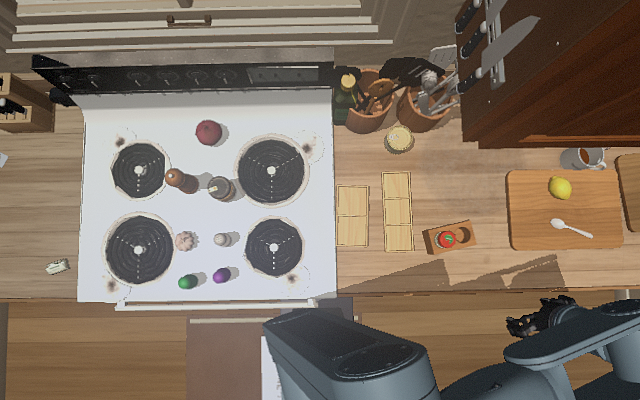

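The top view shows the mill head near (175,178), honey (220,187), garlic (186,241), the clear salt shaker (222,240), and the green and purple look-alikes (187,283) and (221,276). The two-compartment tray is at (352,215), the three-compartment tray at (397,212), and the rack with the red cap at (446,240).

```bash
cat > meas.py <<'E'
from h import *
C={n:cloud(n,np.load(n+'d.npy')) for n in('top','scene')}
P=np.load('topp.npy');T=C['top']
def circ(xy):
    A=np.c_[2*xy,np.ones(len(xy))];s=np.linalg.lstsq(A,(xy**2).sum(1),rcond=None)[0]
    return s[:2],np.sqrt(s[2]+s[:2]@s[:2])
print('range z',np.median(T[205:215,150:170,2]),np.median(T[300:303,150:170,2]),'counter',np.median(T[255:275,345:415,2]),np.median(T[150:165,345:375,2]))
box={'mill':(150,150,200,215),'honey':(203,170,240,205),'garlic':(172,228,202,256),'salt':(210,228,236,252),'green':(172,270,202,294),'purple':(206,264,236,288),'onion':(190,115,228,150),'tin':(380,120,416,158)}
for n,(a,b,c,d) in box.items():
    c0=T[(b+d)//2,(a+c)//2]
    for nm,X in C.items():
        Q=X.reshape(-1,3) if nm=='scene' else X[b:d,a:c].reshape(-1,3)
        g=T[(b+d)//2,(a+c)//2]
        Q=Q[(Q[:,2]>12)&(np.abs(Q[:,:2]-g[:2])<70).all(1)]
        if len(Q)<8: print(n,nm,len(Q));continue
        zt=np.percentile(Q[:,2],99);top=Q[Q[:,2]>zt-8]
        cc,r=circ(Q[:,:2])
        print(n,nm,len(Q),'zmax %.0f'%zt,'topmean',top[:,:2].mean(0).round(1),'mid',((Q[:,:2].min(0)+Q[:,:2].max(0))/2).round(1),'ext',np.ptp(Q[:,:2],axis=0).round(0),'circ',cc.round(1),round(r,1))
E
python3 meas.py
python3 - <<'E'
import cv2
p=cv2.imread('pics/top0.png')
cv2.imwrite('pics/crop1.png',cv2.resize(p[160:270,330:490],None,fx=5,fy=5,interpolation=cv2.INTER_CUBIC))
cv2.imwrite('pics/crop2.png',cv2.resize(p[110:300,140:260],None,fx=3.15,fy=3.15,interpolation=cv2.INTER_CUBIC))
E
```

```text
range z 0.23356126498652627 -918.0221501670972 counter -7.149446827673419 -6.8158010595370815
mill top 563 zmax 170 topmean [594.8 368.2] mid [595.5 366.6] ext [54. 50.] circ [594. 366.] 18.8
mill scene 713 zmax 169 topmean [589.3 368.6] mid [582. 345.] ext [ 44. 107.] circ [581.6 349. ] 28.5
honey top 583 zmax 103 topmean [572.3 261.5] mid [571.5 260.2] ext [65. 65.] circ [570.4 258.3] 24.8
honey scene 632 zmax 102 topmean [568.1 261.5] mid [588.  239.9] ext [105. 109.] circ [576.  253.3] 35.1
garlic top 300 zmax 57 topmean [429.6 374.2] mid [426.9 375.9] ext [58. 53.] circ [426.4 374.8] 19.6
garlic scene 261 zmax 55 topmean [427.4 372.5] mid [417.8 391.6] ext [47. 81.] circ [417.6 381.2] 18.7
salt top 215 zmax 91 topmean [430.4 262.2] mid [427.5 260.7] ext [40. 39.] circ [428.3 259. ] 14.4
salt scene 308 zmax 91 topmean [424.7 262.6] mid [408.3 231.2] ext [ 63. 103.] circ [415.4 235.4] 32.9
green top 240 zmax 90 topmean [311.8 358.2] mid [311.2 357.1] ext [42. 37.] circ [311.9 355.8] 14.5
green scene 440 zmax 90 topmean [307.6 356.9] mid [308.2 329.5] ext [ 45. 103.] circ [321.2 328.3] 42.9
purple top 216 zmax 92 topmean [325.9 264.4] mid [328.5 262.9] ext [40. 37.] circ [328.7 262. ] 14.1
purple scene 351 zmax 91 topmean [321.2 265.4] mid [346.4 236.1] ext [ 84. 102.] circ [340.2 256.8] 31.0
onion top 533 zmax 78 topmean [747.3 305.8] mid [746.7 305.6] ext [76. 72.] circ [744.3 304.1] 26.1
onion scene 276 zmax 81 topmean [746.5 303.9] mid [733.6 300. ] ext [56. 63.] circ [730.1 303.1] 21.0
tin top 720 zmax 79 topmean [ 755.7 -272.2] mid [ 728.9 -251. ] ext [ 99. 117.] circ [ 727.4 -255.8] 35.0
tin scene 108 zmax 307 topmean [ 775.6 -186.9] mid [ 763.  -196.2] ext [38. 31.] circ [ 763.7 -190.1] 14.0
```

View pics/crop1.png

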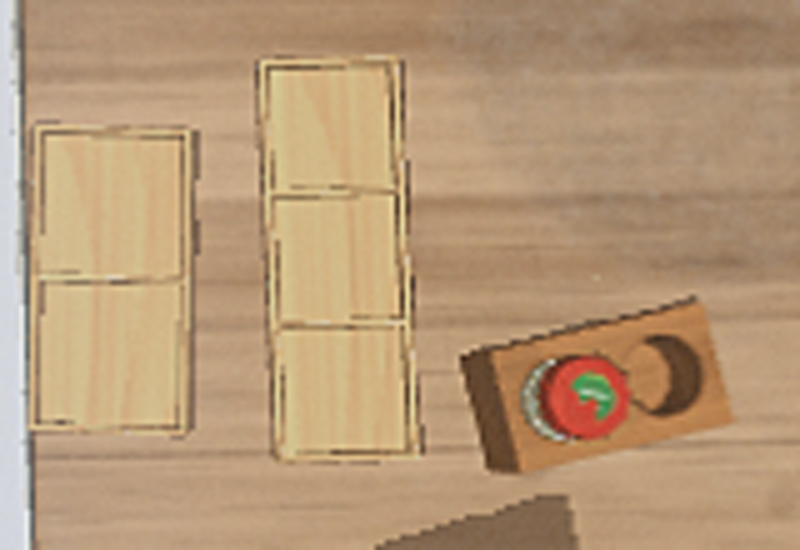

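View pics/crop2.png

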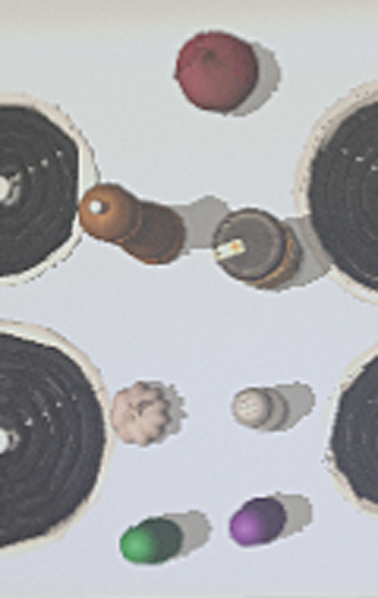

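```bash
python3 - <<'E'
from h import *
T=cloud('top',np.load('topd.npy'));S=cloud('scene',np.load('scened.npy'))
for (a,b) in [((100,300),'A')]: pass
def zs(X,x0,x1,y0,y1):
    q=X.reshape(-1,3);m=(q[:,0]>x0)&(q[:,0]<x1)&(q[:,1]>y0)&(q[:,1]<y1)&(np.abs(q[:,2])<40)
    return m.sum(),np.percentile(q[m,2],[10,50,90]).round(1) if m.sum() else None
for nm,X in(('top',T),('scene',S)):
    print(nm,'range',zs(X,480,520,300,340),zs(X,480,520,50,90),'counter',zs(X,600,660,-160,-60),zs(X,330,350,-200,-60),zs(X,560,660,-420,-300),zs(X,350,600,650,720))
W=-7
def pts(l,z): return np.array([ray('top',330+u/5-.4,160+v/5-.4,z)[:2] for u,v in l])
for n,l,z in(('two',[(35,127),(192,130),(187,432),(33,430)],14+W),('three',[(258,60),(403,60),(418,458),(276,460)],14+W),('rack',[(491,350),(697,300),(733,420),(521,471)],68+W)):
    p=pts(l,z);c=p.mean(0);ax=p[0]+p[1]-p[2]-p[3]
    print(n,p.round(0).tolist(),'centre',c.round(1),'edges',np.linalg.norm(p-np.roll(p,-1,0),axis=1).round(0),'yaxis angle deg',np.degrees(np.arctan2(ax[1],ax[0])).round(1))
p=pts([(491,350),(697,300),(733,420),(521,471)],68+W);d=p[0]+p[3]-p[1]-p[2];print('rack long',np.degrees(np.arctan2(d[1],d[0])))
print('cap',pts([(585,397)],119+W),'well',pts([(663,375)],68+W))
q=T[232:250,430:462];print('cap cloud z',np.percentile(q[...,2],97))
m=(q[...,2]>100+W);print(m.sum(),q[m][:,:2].mean(0),np.ptp(q[m][:,:2],axis=0))
g=T[160:270,330:490,2];print('tray floor z',np.median(T[195:205,345:360,2]),np.median(T[205:215,392:402,2]),'rack top',np.median(T[226:232,462:466,2]))
t=T[125:152,385:412];print('tin',np.percentile(t[...,2],[5,50,95]), t[(t[...,2]>40)&(t[...,2]<62)].mean(0))
E
```

```text
top range (np.int64(175), array([-2.5,  0.4,  3.4])) (np.int64(176), array([-2.4,  0.8,  4.2])) counter (np.int64(633), array([-10.1,  -6.8,  -3.7])) (np.int64(312), array([-10.1,  -7. ,  -4.2])) (np.int64(1268), array([-10.2,  -7.1,  -4.1])) (np.int64(1778), array([-6.1, -0.4,  3.2]))
scene range (np.int64(98), array([-1.3,  0.9,  3. ])) (np.int64(74), array([-1.2,  1.2,  3.5])) counter (np.int64(52), array([-7.3, -6.1,  0.3])) (np.int64(0), None) (np.int64(218), array([-8.6, -6.3, -3.9])) (np.int64(1514), array([-6.7,  0.2,  2.9]))
two [[585.0, -70.0], [582.0, -163.0], [403.0, -155.0], [406.0, -64.0]] centre [ 493.8 -113.2] edges [ 94. 179.  91. 180.] yaxis angle deg -2.2
three [[623.0, -204.0], [622.0, -292.0], [385.0, -290.0], [385.0, -207.0]] centre [ 503.8 -248.3] edges [ 87. 237.  84. 238.] yaxis angle deg 0.1
rack [[445.0, -322.0], [471.0, -441.0], [403.0, -457.0], [377.0, -336.0]] centre [ 424.  -388.8] edges [122.  70. 125.  70.] yaxis angle deg 12.7
rack long 102.14934283425126
cap [[ 416.84846547 -357.44175699]] well [[ 429.00198055 -418.88574239]]
cap cloud z 123.10104683631292
250 [ 415.71769894 -349.62515613] [ 41.15742109 372.10867378]
tray floor z 3.8783976507091187 3.734572027918929 rack top 38.55014604622163
tin [-7.63905065 46.44557652 51.78445984] [ 716.63578547 -253.77549608   47.77849762]
```

```bash
python3 - <<'E'
from h import *
from scipy.spatial.transform import Rotation as Ro
T=cloud('top',np.load('topd.npy'));S=cloud('scene',np.load('scened.npy'))
def pts(l,z): return np.array([ray('top',330+u/5-.4,160+v/5-.4,z)[:2] for u,v in l])
for W in(0,-7):
  for n,l,z in(('two',[(35,127),(192,130),(187,432),(33,430)],14+W),('three',[(258,60),(403,60),(418,458),(276,460)],14+W),('rack',[(491,350),(697,300),(733,420),(521,471)],68+W)):
    p=pts(l,z);print(W,n,p.mean(0).round(1),np.linalg.norm(p-np.roll(p,-1,0),axis=1).round(1))
  print(W,'cap',pts([(585,397)],119+W),'well',pts([(663,375)],68+W))
for nm,X in(('top',T),('scene',S)):
  q=X.reshape(-1,3)
  for n,c,h in(('two far',(538,-113),30),('two near',(450,-113),30),('three mid',(504,-248),28)):
    m=(np.abs(q[:,:2]-c)<h).all(1)&(np.abs(q[:,2])<30);print(nm,n,m.sum(),np.percentile(q[m,2],[25,50,75]).round(1) if m.any() else '')
  m=(np.hypot(q[:,0]-417,q[:,1]+357)<45)&(q[:,2]>90)&(q[:,2]<140)
  if m.any():
    r=q[m];t=r[r[:,2]>108];print(nm,'cap',m.sum(),np.percentile(r[:,2],[50,75,90]),t.mean(0),np.ptp(t,axis=0))
  m=(np.hypot(q[:,0]-424,q[:,1]+388)<60)&(q[:,2]>52)&(q[:,2]<80);print(nm,'rack top',m.sum(),np.percentile(q[m,2],[25,50,75]).round(1) if m.any() else '')
p=np.load('topp.npy').astype(int)
m=(p[...,0]>150)&(p[...,1]<90)&(p[...,2]<90);v,u=np.nonzero(m[225:255,430:465]);print('red px',len(u),u.min()+430,u.max()+430,v.min()+225,v.max()+225)
R=Ro.from_rotvec(status.sense()['orientation']).as_matrix();print(R.round(3))
E
```

```text
0 two [ 493.3 -112.5] [ 93.1 178.3  90.  178.7]
0 three [ 503.2 -246.9] [ 86.7 235.9  83.3 236.8]
0 rack [ 423.8 -386.5] [121.1  69.8 123.9  69.2]
0 cap [[ 416.75247011 -355.19615534]] well [[ 428.83590656 -416.36431273]]
-7 two [ 493.8 -113.2] [ 93.7 179.3  90.5 179.8]
-7 three [ 503.8 -248.3] [ 87.2 237.3  83.8 238.2]
-7 rack [ 424.  -388.8] [121.8  70.3 124.7  69.6]
-7 cap [[ 416.84846547 -357.44175699]] well [[ 429.00198055 -418.88574239]]
top two far 396 [2.3 3.9 5.6]
top two near 413 [2.2 3.7 5.2]
top three mid 359 [2.1 4.  5.3]
top cap 257 [118.6321808  120.22129643 121.90247973] [ 416.29556352 -356.49929063  118.85122249] [43.33155411 43.26024156 16.86645995]
top rack top 554 [66.2 67.6 69. ]
scene two far 0 
scene two near 0 
scene three mid 34 [3.7 4.8 5.8]
scene cap 158 [113.87606646 119.5188948  120.98836092] [ 409.5651793  -354.94678962  118.19524959] [48.18157014 48.18743082 13.10734706]
scene rack top 257 [62.9 67.8 69.7]
red px 140 439 455 231 247
[[-0.     0.44  -0.898]
 [ 0.002 -0.898 -0.44 ]
 [-1.    -0.002 -0.   ]]
```

Call:
servo_tool --steps '[{"delta_pos": [0,0,0],"dr": [0.11,0,0],"grip": 8.5},{"delta_pos": [0,0,0],"dr": [0.22,0,0],"grip": 8.5},{"delta_pos": [0,0,0],"dr": [0.33,0,0],"grip": 8.5},{"delta_pos": [0,0,0],"dr": [0.42,0,0],"grip": 8.5},{"delta_pos": [0,0,0],"dr": [0.456,0,0],"grip": 8.5},{"delta_pos": [0,0,0],"dr": [0.456,0,0],"grip": 8.5}]'

```text
time: 0.6
position: [242.0, -493.6, 249.8]
orientation: [-2.22, 0.001, 2.22]
force: [-0.3, -0.7, -0.2]
grip_width: 85.3
```

Call:
servo_tool --steps '[{"delta_pos": [0,-2,-0.8],"dr": [0,0,0],"grip": 8.5},{"delta_pos": [0,-5,-2],"dr": [0,0,0],"grip": 8.5},{"delta_pos": [0,-8.6,-3.5],"dr": [0,0,0],"grip": 8.5},{"delta_pos": [0,-12.2,-5],"dr": [0,0,0],"grip": 8.5},{"delta_pos": [0,-15.8,-6.4],"dr": [0,0,0],"grip": 8.5},{"delta_pos": [0,-19.4,-7.9],"dr": [0,0,0],"grip": 8.5},{"delta_pos": [0,-23,-9.3],"dr": [0,0,0],"grip": 8.5},{"delta_pos": [0,-26.6,-10.8],"dr": [0,0,0],"grip": 8.5},{"delta_pos": [0,-30.2,-12.3],"dr": [0,0,0],"grip": 8.5},{"delta_pos": [0,-33.8,-13.7],"dr": [0,0,0],"grip": 8.5},{"delta_pos": [0,-37.4,-15.2],"dr": [0,0,0],"grip": 8.5},{"delta_pos": [0,-41,-16.6],"dr": [0,0,0],"grip": 8.5}]'

```text
time: 1.6
position: [408.4, -82.0, 250.4]
orientation: [2.221, 0.001, -2.22]
force: [0.7, 0.1, -0.3]
grip_width: 84.8
```

Call:
servo_tool --steps '[{"delta_pos": [0,-3.6,-1.4],"dr": [0,0,0],"grip": 8.5},{"delta_pos": [0,-7.2,-2.9],"dr": [0,0,0],"grip": 8.5},{"delta_pos": [0,-10.8,-4.4],"dr": [0,0,0],"grip": 8.5},{"delta_pos": [0,-14.4,-5.8],"dr": [0,0,0],"grip": 8.5},{"delta_pos": [0,-18,-7.3],"dr": [0,0,0],"grip": 8.5},{"delta_pos": [0,-21.6,-8.8],"dr": [0,0,0],"grip": 8.5},{"delta_pos": [0,-25.2,-10.2],"dr": [0,0,0],"grip": 8.5},{"delta_pos": [0,-28.8,-11.7],"dr": [0,0,0],"grip": 8.5},{"delta_pos": [0,-32,-13],"dr": [0,0,0],"grip": 8.5},{"delta_pos": [0,-34.5,-14],"dr": [0,0,0],"grip": 8.5},{"delta_pos": [0,-36,-14.6],"dr": [0,0,0],"grip": 8.5},{"delta_pos": [0,-36,-14.6],"dr": [0,0,0],"grip": 8.5}]'

```text
time: 2.6
position: [554.6, 279.2, 249.2]
orientation: [2.219, 0.006, -2.22]
force: [-1.1, -0.7, 0.7]
grip_width: 84.8
```

Call:
servo_tool --steps '[{"delta_pos": [0,-2,-0.8],"dr": [0,0,0],"grip": 8.5},{"delta_pos": [0,-5,-2.1],"dr": [0,0,0],"grip": 8.5},{"delta_pos": [0,-7.5,-3.2],"dr": [0,0,0],"grip": 8.5},{"delta_pos": [0,-8.9,-3.8],"dr": [0,0,0],"grip": 8.5},{"delta_pos": [0,-8.9,-3.8],"dr": [0,0,0],"grip": 8.5},{"delta_pos": [0,-8.9,-3.8],"dr": [0,0,0],"grip": 8.5}]'

```text
time: 3.1
position: [592.0, 364.5, 249.5]
orientation: [2.219, -0.0, -2.222]
force: [-0.1, 0.7, -0.3]
grip_width: 85.3
```

```bash
python3 - <<'E'
from h import *
p,d=grab_frame('top');q,e=grab_frame('scene')
a=cv2.resize(p[90:290,100:260],None,fx=2.4,fy=2.4);b=cv2.resize(q[150:310,140:300],None,fx=3,fy=3)
save(np.hstack([a,b]) if a.shape[0]==b.shape[0] else a,'m1.png');print(status.sense()['position'])
E
```

```text
[591.96051668 363.65542121 250.12543239]
```

View pics/m1.png

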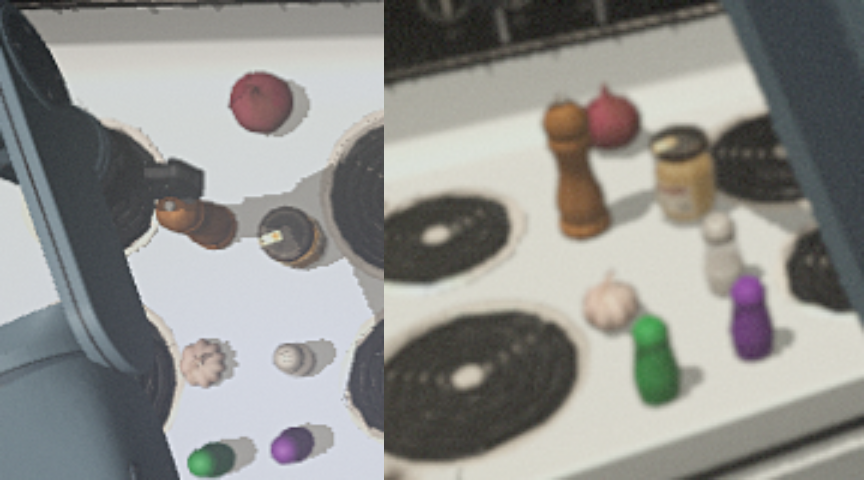

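```bash
python3 - <<'E'
from h import *
p,d=grab_frame('top');T=cloud('top',d);q=T.reshape(-1,3)
for z0 in range(220,340,15):
    m=(q[:,2]>z0)&(q[:,2]<=z0+15)&(abs(q[:,0]-592)<80)&(abs(q[:,1]-366)<75)
    if m.sum()>3: print(z0,m.sum(),q[m].min(0).round(),q[m].max(0).round(),q[m].mean(0).round())
m=(q[:,2]>150)&(q[:,2]<185)&(abs(q[:,0]-592)<60)&(abs(q[:,1]-366)<60);print('mill',m.sum(),q[m].min(0),q[m].max(0))
# project mill knob and TCP
c=get_calibration('top');k,dd=K(c)
for X in([592,364,231],[592,364,170],[592,407,240],[592,321,240]):print(X,cv2.projectPoints(np.array([X],float),cv2.Rodrigues(np.array(c['R']))[0],np.array(c['t'],float),k,dd)[0].ravel())
v=cv2.cvtColor(p[165:195,160:195],cv2.COLOR_RGB2GRAY);y,x=np.nonzero(v>170);print('bright near knob',sorted(zip(x+160,y+165))[:12])
E
```

```text
250 9 [581. 310. 253.] [586. 320. 263.] [583. 314. 256.]
265 5 [581. 312. 268.] [585. 319. 268.] [582. 316. 268.]
280 10 [579. 292. 281.] [583. 320. 295.] [580. 308. 291.]
295 65 [576. 292. 295.] [608. 334. 310.] [586. 313. 303.]
310 90 [575. 291. 310.] [610. 342. 325.] [588. 315. 316.]
325 82 [572. 292. 325.] [609. 353. 340.] [585. 317. 332.]
mill 137 [576.41466894 348.83413341 150.02902541] [604.99009843 389.22883785 175.54192064]
[592, 364, 231] [163.08649064 171.64369124]
[592, 364, 170] [171.90065069 175.9991296 ]
[592, 407, 240] [144.05505019 171.32001808]
[592, 321, 240] [179.38383881 170.59566436]
bright near knob [(np.int64(160), np.int64(187)), (np.int64(160), np.int64(188)), (np.int64(160), np.int64(189)), (np.int64(160), np.int64(190)), (np.int64(160), np.int64(191)), (np.int64(160), np.int64(193)), (np.int64(160), np.int64(194)), (np.int64(161), np.int64(187)), (np.int64(161), np.int64(188)), (np.int64(161), np.int64(189)), (np.int64(161), np.int64(190)), (np.int64(161), np.int64(192))]
```

Call:
servo_tool --steps '[{"delta_pos": [1.5,-0.2,-0.1],"dr": [0,0,0],"grip": 8.5},{"delta_pos": [4,-0.2,-0.1],"dr": [0,0,0],"grip": 8.5},{"delta_pos": [6.5,-0.2,-0.1],"dr": [0,0,0],"grip": 8.5},{"delta_pos": [8.5,-0.2,-0.1],"dr": [0,0,0],"grip": 8.5},{"delta_pos": [10,-0.2,-0.1],"dr": [0,0,0],"grip": 8.5},{"delta_pos": [11,-0.2,-0.1],"dr": [0,0,0],"grip": 8.5},{"delta_pos": [11,-0.2,-0.1],"dr": [0,0,0],"grip": 8.5}]'

```text
time: 3.83
position: [592.0, 365.5, 138.0]
orientation: [2.217, -0.003, -2.226]
force: [-0.4, -0.8, -0.9]
grip_width: 84.6
```

Call:
servo_tool --steps '[{"delta_pos": [0,0,0],"dr": [0,0,0],"grip": 6.5},{"delta_pos": [0,0,0],"dr": [0,0,0],"grip": 5.5},{"delta_pos": [0,0,0],"dr": [0,0,0],"grip": 5},{"delta_pos": [0,0,0],"dr": [0,0,0],"grip": 4.5},{"delta_pos": [0,0,0],"dr": [0,0,0],"grip": 4},{"delta_pos": [0,0,0],"dr": [0,0,0],"grip": 4},{"delta_pos": [0,0,0],"dr": [0,0,0],"grip": 4},{"delta_pos": [0,0,0],"dr": [0,0,0],"grip": 4}]'

```text
time: 4.5
position: [594.3, 367.5, 142.7]
orientation: [-2.225, -0.001, 2.217]
force: [-0.5, -0.4, 6.5]
grip_width: 46.2
```

Call:
servo_tool --steps '[{"delta_pos": [0,0,0],"dr": [0,0,0],"grip": 3.5},{"delta_pos": [0,0,0],"dr": [0,0,0],"grip": 3.5},{"delta_pos": [0,0,0],"dr": [0,0,0],"grip": 3.5}]'

```text
time: 4.75
position: [594.3, 367.5, 142.7]
orientation: [-2.225, -0.001, 2.217]
force: [-0.8, 0.2, 5.6]
grip_width: 46.1
```

```bash
python3 - <<'E'
from h import *
s=status.sense();print(s['position'],s['force'],s['ft_torque'],s['grip_width'])
q,e=grab_frame('scene');p,d=grab_frame('top')
save(np.hstack([cv2.resize(q[140:260,150:270],None,fx=4,fy=4),cv2.resize(p[140:220,130:210],None,fx=6,fy=6)])[:, :800],'m2.png')
E
```

```text
[594.31839909 367.46795541 142.71974746] [-0.76591281  0.15975487  5.55568134] [-0.22730571  0.02078812  0.00823595] 46.12508965554189
```

View pics/m2.png

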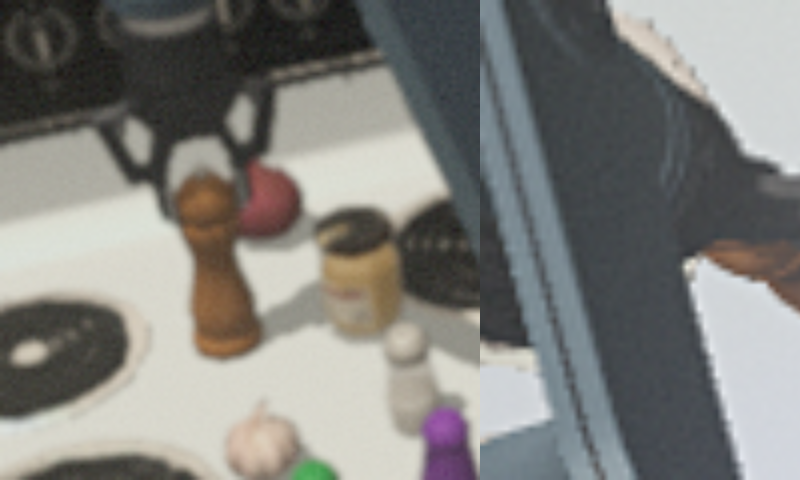

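Call:
servo_tool --steps '[{"delta_pos": [0,0,0],"dr": [0,0,0],"grip": 6.5},{"delta_pos": [0,0,0],"dr": [0,0,0],"grip": 7},{"delta_pos": [0,0,0],"dr": [0,0,0],"grip": 7},{"delta_pos": [0.5,0,0],"dr": [0,0,0],"grip": 7},{"delta_pos": [1.1,0,0],"dr": [0,0,0],"grip": 7},{"delta_pos": [1.1,0,0],"dr": [0,0,0],"grip": 7},{"delta_pos": [1.1,0,0],"dr": [0,0,0],"grip": 7}]'

```text
time: 5.43
position: [592.7, 366.9, 128.1]
orientation: [2.219, -0.001, -2.223]
force: [-0.7, 0.4, -0.1]
grip_width: 70.1
```

Call:
servo_tool --steps '[{"delta_pos": [0,0,0],"dr": [0,0,0],"grip": 6},{"delta_pos": [0,0,0],"dr": [0,0,0],"grip": 5.5},{"delta_pos": [0,0,0],"dr": [0,0,0],"grip": 5},{"delta_pos": [0,0,0],"dr": [0,0,0],"grip": 4.5},{"delta_pos": [0,0,0],"dr": [0,0,0],"grip": 4},{"delta_pos": [0,0,0],"dr": [0,0,0],"grip": 4},{"delta_pos": [0,0,0],"dr": [0,0,0],"grip": 4},{"delta_pos": [0,0,0],"dr": [0,0,0],"grip": 4}]'

```text
time: 6.1
position: [593.7, 367.4, 129.9]
orientation: [-2.222, -0.001, 2.22]
force: [0.3, 1.2, 4.1]
grip_width: 46.7
```

Call:
servo_tool --steps '[{"delta_pos": [-0.3,0,0],"dr": [0,0,0],"grip": 4},{"delta_pos": [-0.8,0,0],"dr": [0,0,0],"grip": 4},{"delta_pos": [-1.5,0,0],"dr": [0,0,0],"grip": 4},{"delta_pos": [-2.3,0,0],"dr": [0,0,0],"grip": 4},{"delta_pos": [-3,0,0],"dr": [0,0,0],"grip": 4},{"delta_pos": [-3,0,0],"dr": [0,0,0],"grip": 4},{"delta_pos": [-3,0,0],"dr": [0,0,0],"grip": 4}]'

```text
time: 6.68
position: [593.8, 367.2, 160.4]
orientation: [-2.223, -0.0, 2.219]
force: [0.1, 0.1, -1.5]
grip_width: 46.3
```

```bash
python3 - <<'E'
from h import *
s=status.sense();print(s['position'],s['force'],s['ft_torque'],s['grip_width'])
q,e=grab_frame('scene')
save(cv2.resize(q[140:260,150:270],None,fx=4,fy=4),'m3.png')
E
```

```text
[593.7603543  367.2212508  160.36281991] [ 0.09661955  0.13933506 -1.46207136] [-0.04361922 -0.00139607  0.02239055] 46.303906387829876
```

View pics/m3.png

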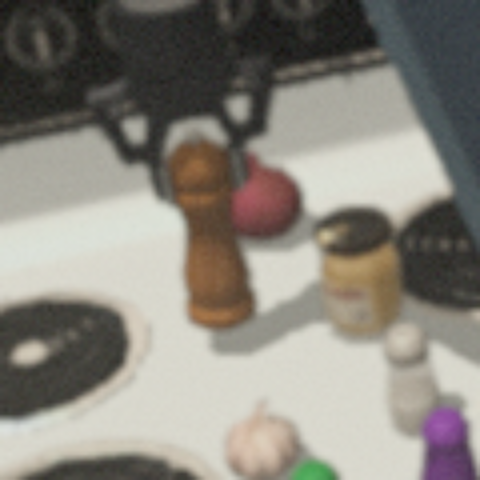

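Call:
servo_tool --steps '[{"delta_pos": [-1,0,0],"dr": [0,0,0],"grip": 4},{"delta_pos": [-2.5,0,0],"dr": [0,0,0],"grip": 4},{"delta_pos": [-4.5,0,0],"dr": [0,0,0],"grip": 4},{"delta_pos": [-6.5,0,0],"dr": [0,0,0],"grip": 4},{"delta_pos": [-8.3,0.2,0],"dr": [0,0,0],"grip": 4},{"delta_pos": [-9.2,1,0],"dr": [0,0,0],"grip": 4},{"delta_pos": [-9.5,2.3,0],"dr": [0,0,0],"grip": 4},{"delta_pos": [-9.5,4.2,0.1],"dr": [0,0,0],"grip": 4},{"delta_pos": [-9.5,6.5,0.1],"dr": [0,0,0],"grip": 4},{"delta_pos": [-9.5,9,0.2],"dr": [0,0,0],"grip": 4},{"delta_pos": [-9.5,11.5,0.2],"dr": [0,0,0],"grip": 4},{"delta_pos": [-9.5,14,0.3],"dr": [0,0,0],"grip": 4}]'

```text
time: 7.73
position: [589.4, 224.6, 253.0]
orientation: [2.219, -0.002, -2.224]
force: [-0.5, -0.3, -0.8]
grip_width: 46.8
```

Call:
servo_tool --steps '[{"delta_pos": [0,2.5,0],"dr": [0,0,0],"grip": 4},{"delta_pos": [0,5,0.1],"dr": [0,0,0],"grip": 4},{"delta_pos": [0,7.5,0.1],"dr": [0,0,0],"grip": 4},{"delta_pos": [0,10,0.2],"dr": [0,0,0],"grip": 4},{"delta_pos": [0,12.5,0.3],"dr": [0,0,0],"grip": 4},{"delta_pos": [0,15,0.3],"dr": [0,0,0],"grip": 4},{"delta_pos": [0,17.5,0.4],"dr": [0,0,0],"grip": 4},{"delta_pos": [0,20,0.4],"dr": [0,0,0],"grip": 4},{"delta_pos": [0,22.5,0.5],"dr": [0,0,0],"grip": 4},{"delta_pos": [0,25,0.5],"dr": [0,0,0],"grip": 4},{"delta_pos": [0,27.5,0.6],"dr": [0,0,0],"grip": 4},{"delta_pos": [0,30,0.6],"dr": [0,0,0],"grip": 4}]'

```text
time: 8.73
position: [582.5, -74.9, 253.1]
orientation: [-2.218, 0.001, 2.224]
force: [0.4, 0.4, -1.3]
grip_width: 46.4
```

Call:
servo_tool --steps '[{"delta_pos": [0,2.5,0],"dr": [0,0,0],"grip": 4},{"delta_pos": [0,5,0.1],"dr": [0,0,0],"grip": 4},{"delta_pos": [0,7.5,0.2],"dr": [0,0,0],"grip": 4},{"delta_pos": [0,10,0.2],"dr": [0,0,0],"grip": 4},{"delta_pos": [0,12.3,0.3],"dr": [0,0,0],"grip": 4},{"delta_pos": [0,14.3,0.3],"dr": [0,0,0],"grip": 4},{"delta_pos": [0,16,0.4],"dr": [0,0,0],"grip": 4},{"delta_pos": [0,17,0.4],"dr": [0,0,0],"grip": 4},{"delta_pos": [0,17.4,0.4],"dr": [0,0,0],"grip": 4},{"delta_pos": [0,17.4,0.4],"dr": [0,0,0],"grip": 4},{"delta_pos": [0,17.4,0.4],"dr": [0,0,0],"grip": 4}]'

```text
time: 9.65
position: [580.0, -246.2, 254.1]
orientation: [-2.221, -0.001, 2.221]
force: [1.0, 0.9, -2.0]
grip_width: 46.7
```

```bash
python3 - <<'E'
from h import *
s=status.sense();print(s['position'],s['force'],s['grip_width'])
p,d=grab_frame('top');np.save('td1.npy',d)
q,e=grab_frame('scene')
save(np.vstack([cv2.resize(p[110:290,330:490],(480,540))]),'m4.png')
T=cloud('top',d).reshape(-1,3)
x,y=s['position'][:2]
for a,b in((75,100),(100,125),(125,150),(150,175),(175,200)):
    m=(T[:,2]>a)&(T[:,2]<b)&(abs(T[:,0]-x)<50)&(abs(T[:,1]-y)<50)
    if m.sum()>2: print(a,m.sum(),T[m].min(0).round(),T[m].max(0).round())
E
```

```text
[ 580.02783525 -246.1985234   254.09321582] [ 1.01509869  0.94413006 -2.03244346] 46.71280913808182
125 18 [ 556. -258.  127.] [ 601. -213.  144.]
150 10 [ 557. -261.  158.] [ 567. -245.  173.]
175 13 [ 560. -258.  175.] [ 567. -245.  197.]
```

View pics/m4.png

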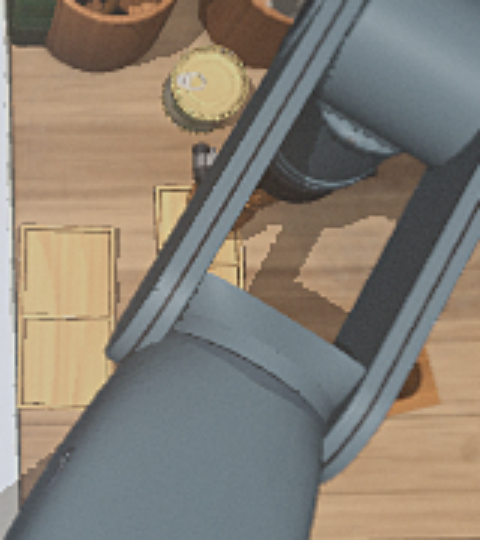

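Call:
servo_tool --steps '[{"delta_pos": [1,0,0],"dr": [0,0,0],"grip": 4},{"delta_pos": [2.5,0,0],"dr": [0,0,0],"grip": 4},{"delta_pos": [4.5,0,0],"dr": [0,0,0],"grip": 4},{"delta_pos": [6.5,0,0],"dr": [0,0,0],"grip": 4},{"delta_pos": [8.5,0,0],"dr": [0,0,0],"grip": 4},{"delta_pos": [10,0,0],"dr": [0,0,0],"grip": 4},{"delta_pos": [11,0,0],"dr": [0,0,0],"grip": 4},{"delta_pos": [11.5,0,0],"dr": [0,0,0],"grip": 4},{"delta_pos": [11.7,0,0],"dr": [0,0,0],"grip": 4},{"delta_pos": [11.7,0,0],"dr": [0,0,0],"grip": 4},{"delta_pos": [11.7,0,0],"dr": [0,0,0],"grip": 4}]'

```text
time: 10.67
position: [580.7, -247.1, 138.3]
orientation: [2.223, -0.001, -2.219]
force: [0.6, -0.1, -2.0]
grip_width: 46.3
```

Call:
servo_tool --steps '[{"delta_pos": [0.1,0,0],"dr": [0,0,0],"grip": 4},{"delta_pos": [0.15,0,0],"dr": [0,0,0],"grip": 4},{"delta_pos": [0.2,0,0],"dr": [0,0,0],"grip": 4},{"delta_pos": [0.2,0,0],"dr": [0,0,0],"grip": 4}]'

```text
time: 11.0
position: [580.2, -247.0, 135.6]
orientation: [-2.222, 0.001, 2.221]
force: [-0.3, -0.4, -1.9]
grip_width: 46.3
```

Call:
servo_tool --steps '[{"delta_pos": [0.1,0,0],"dr": [0,0,0],"grip": 4},{"delta_pos": [0.1,0,0],"dr": [0,0,0],"grip": 4},{"delta_pos": [0.1,0,0],"dr": [0,0,0],"grip": 4}]'

```text
time: 11.25
position: [580.1, -246.9, 134.2]
orientation: [-2.221, 0.0, 2.221]
force: [0.8, 0.5, -2.5]
grip_width: 46.4
```

Call:
servo_tool --steps '[{"delta_pos": [0.1,0,0],"dr": [0,0,0],"grip": 4},{"delta_pos": [0.1,0,0],"dr": [0,0,0],"grip": 4},{"delta_pos": [0.1,0,0],"dr": [0,0,0],"grip": 4}]'

```text
time: 11.5
position: [580.4, -247.0, 133.9]
orientation: [2.222, -0.001, -2.22]
force: [-0.7, 1.3, 3.3]
grip_width: 46.2
```

Call:
servo_tool --steps '[{"delta_pos": [0,0,0],"dr": [0,0,0],"grip": 5},{"delta_pos": [0,0,0],"dr": [0,0,0],"grip": 5.5},{"delta_pos": [0,0,0],"dr": [0,0,0],"grip": 6.5},{"delta_pos": [0,0,0],"dr": [0,0,0],"grip": 7.5},{"delta_pos": [0,0,0],"dr": [0,0,0],"grip": 7.5},{"delta_pos": [-0.7,0,0],"dr": [0,0,0],"grip": 8},{"delta_pos": [-2.5,0,0],"dr": [0,0,0],"grip": 8.4},{"delta_pos": [-5,0,0],"dr": [0,0,0],"grip": 8.5},{"delta_pos": [-8,0,0],"dr": [0,0,0],"grip": 8.5},{"delta_pos": [-10,0,0],"dr": [0,0,0],"grip": 8.5}]'

```text
time: 12.33
position: [580.7, -247.3, 236.5]
orientation: [2.223, -0.002, -2.218]
force: [0.8, 0.5, 0.3]
grip_width: 85.1
```

```bash
python3 - <<'E'
from h import *
p,d=grab_frame('top');q,e=grab_frame('scene')
save(np.vstack([cv2.resize(p[110:270,330:490],(400,400)),]),'x.png')
T=cloud('top',d).reshape(-1,3)
for a,b in((20,50),(50,80),(80,110),(110,140),(140,175)):
    m=(T[:,2]>a)&(T[:,2]<b)&(abs(T[:,0]-580)<50)&(abs(T[:,1]+247)<50)
    if m.sum()>2: print(a,m.sum(),T[m].min(0).round(),T[m].max(0).round())
print(status.sense()['position'])
E
```

```text
20 19 [ 580. -227.   21.] [ 606. -215.   49.]
50 11 [ 587. -229.   51.] [ 605. -218.   65.]
140 42 [ 558. -269.  141.] [ 589. -246.  163.]
[ 582.14500706 -248.13490394  238.7461628 ]
```

Call:
servo_tool --steps '[{"delta_pos": [0,-2,0.6],"dr": [0,0,0],"grip": 8.5},{"delta_pos": [0,-5,1.5],"dr": [0,0,0],"grip": 8.5},{"delta_pos": [0,-8.6,2.6],"dr": [0,0,0],"grip": 8.5},{"delta_pos": [0,-12.4,3.7],"dr": [0,0,0],"grip": 8.5},{"delta_pos": [0,-16.2,4.8],"dr": [0,0,0],"grip": 8.5},{"delta_pos": [0,-20,5.9],"dr": [0,0,0],"grip": 8.5},{"delta_pos": [0,-23.8,7.1],"dr": [0,0,0],"grip": 8.5},{"delta_pos": [0,-27.6,8.2],"dr": [0,0,0],"grip": 8.5},{"delta_pos": [0,-31.4,9.3],"dr": [0,0,0],"grip": 8.5},{"delta_pos": [0,-35.2,10.4],"dr": [0,0,0],"grip": 8.5},{"delta_pos": [0,-39,11.6],"dr": [0,0,0],"grip": 8.5},{"delta_pos": [0,-42.5,12.6],"dr": [0,0,0],"grip": 8.5}]'

```text
time: 13.43
position: [452.6, 180.0, 233.0]
orientation: [-2.22, -0.0, 2.222]
force: [0.9, -0.4, 0.4]
grip_width: 85.0
```

Call:
servo_tool --steps '[{"delta_pos": [0,-3,1],"dr": [0,0,0],"grip": 8.5},{"delta_pos": [0,-5.5,1.7],"dr": [0,0,0],"grip": 8.5},{"delta_pos": [0.5,-7.4,2.3],"dr": [0,0,0],"grip": 8.5},{"delta_pos": [2,-8.3,2.5],"dr": [0,0,0],"grip": 8.5},{"delta_pos": [4,-8.4,2.5],"dr": [0,0,0],"grip": 8.5},{"delta_pos": [6.5,-8.4,2.5],"dr": [0,0,0],"grip": 8.5},{"delta_pos": [8.5,-8.4,2.5],"dr": [0,0,0],"grip": 8.5},{"delta_pos": [8.5,-8.4,2.5],"dr": [0,0,0],"grip": 8.5},{"delta_pos": [8.5,-8.4,2.5],"dr": [0,0,0],"grip": 8.5}]'

```text
time: 14.18
position: [428.3, 261.8, 147.4]
orientation: [2.217, -0.001, -2.225]
force: [0.2, -0.3, 0.7]
grip_width: 84.8
```

```bash
python3 - <<'E'
from h import *
print(status.sense()['position'])
p,d=grab_frame('top');q,e=grab_frame('scene')
save(np.hstack([cv2.resize(p[200:300,150:250],(400,400)),cv2.resize(q[190:290,190:290],(400,400))]),'m5.png')
E
```

```text
[428.25579638 261.77989692 147.38234509]
```

View pics/m5.png

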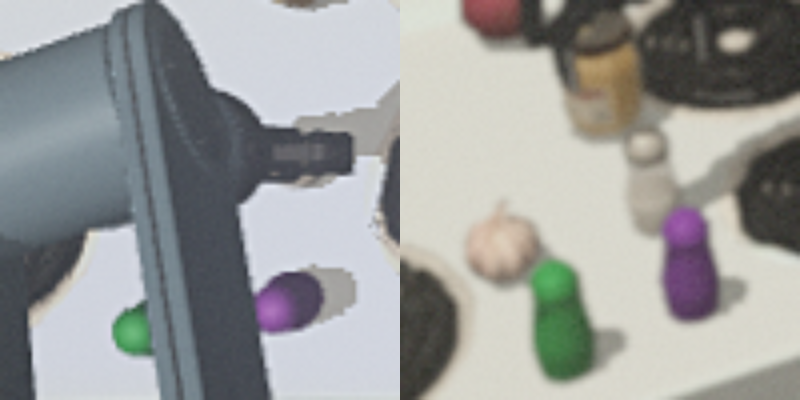

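Call:
servo_tool --steps '[{"delta_pos": [1.5,0,0],"dr": [0,0,0],"grip": 8.5},{"delta_pos": [3.5,0,0],"dr": [0,0,0],"grip": 8.5},{"delta_pos": [5.5,0,0],"dr": [0,0,0],"grip": 8.5},{"delta_pos": [7,0,0],"dr": [0,0,0],"grip": 8.5},{"delta_pos": [7.5,0,0],"dr": [0,0,0],"grip": 7},{"delta_pos": [7.5,0,0],"dr": [0,0,0],"grip": 6},{"delta_pos": [7.5,0,0],"dr": [0,0,0],"grip": 5},{"delta_pos": [7.5,0,0],"dr": [0,0,0],"grip": 4.2},{"delta_pos": [7.5,0,0],"dr": [0,0,0],"grip": 3.6},{"delta_pos": [7.5,0,0],"dr": [0,0,0],"grip": 3.2},{"delta_pos": [7.5,0,0],"dr": [0,0,0],"grip": 2.6},{"delta_pos": [7.5,0,0],"dr": [0,0,0],"grip": 2.6}]'

```text
time: 15.28
position: [430.5, 262.5, 74.9]
orientation: [-2.224, -0.001, 2.217]
force: [-0.1, -0.7, 8.0]
grip_width: 31.6
```

Call:
servo_tool --steps '[{"delta_pos": [0,0,0],"dr": [0,0,0],"grip": 2.6},{"delta_pos": [0,0,0],"dr": [0,0,0],"grip": 2.6},{"delta_pos": [0,0,0],"dr": [0,0,0],"grip": 2.6}]'

```text
time: 15.53
position: [430.5, 262.5, 74.9]
orientation: [-2.224, -0.001, 2.217]
force: [-0.6, -0.7, 7.8]
grip_width: 31.1
```

Call:
servo_tool --steps '[{"delta_pos": [-0.5,0,0],"dr": [0,0,0],"grip": 2.6},{"delta_pos": [-1.5,0,0],"dr": [0,0,0],"grip": 2.6},{"delta_pos": [-3,0,0],"dr": [0,0,0],"grip": 2.6},{"delta_pos": [-4.6,0,0],"dr": [0,0,0],"grip": 2.6},{"delta_pos": [-5.7,0.5,0],"dr": [0,0,0],"grip": 2.6},{"delta_pos": [-6,1.5,0],"dr": [0,0,0],"grip": 2.6},{"delta_pos": [-6,3,0],"dr": [0,0,0],"grip": 2.6},{"delta_pos": [-6,5,0],"dr": [0,0,0],"grip": 2.6},{"delta_pos": [-6,7.5,0.1],"dr": [0,0,0],"grip": 2.6},{"delta_pos": [-6,10,0.1],"dr": [0,0,0],"grip": 2.6},{"delta_pos": [-6,12.5,0.1],"dr": [0,0,0],"grip": 2.6},{"delta_pos": [-6,15,0.1],"dr": [0,0,0],"grip": 2.6}]'

```text
time: 16.53
position: [427.4, 110.3, 133.1]
orientation: [2.22, -0.0, -2.222]
force: [-0.1, -0.6, -0.9]
grip_width: 31.2
```

Call:
servo_tool --steps '[{"delta_pos": [0,2.5,0],"dr": [0,0,0],"grip": 2.6},{"delta_pos": [0,5,0],"dr": [0,0,0],"grip": 2.6},{"delta_pos": [0,7.5,0.1],"dr": [0,0,0],"grip": 2.6},{"delta_pos": [0,10,0.1],"dr": [0,0,0],"grip": 2.6},{"delta_pos": [0,12.5,0.1],"dr": [0,0,0],"grip": 2.6},{"delta_pos": [0,15,0.2],"dr": [0,0,0],"grip": 2.6},{"delta_pos": [0,17.5,0.2],"dr": [0,0,0],"grip": 2.6},{"delta_pos": [0,20,0.2],"dr": [0,0,0],"grip": 2.6},{"delta_pos": [0,22.5,0.3],"dr": [0,0,0],"grip": 2.6},{"delta_pos": [0,25,0.3],"dr": [0,0,0],"grip": 2.6},{"delta_pos": [0,27.5,0.3],"dr": [0,0,0],"grip": 2.6},{"delta_pos": [0,29.7,0.3],"dr": [0,0,0],"grip": 2.6}]'

```text
time: 17.53
position: [424.1, -186.8, 133.1]
orientation: [-2.22, 0.001, 2.222]
force: [-0.2, 0.0, -0.5]
grip_width: 31.4
```

Call:
servo_tool --steps '[{"delta_pos": [0,2,0],"dr": [0,0,0],"grip": 2.6},{"delta_pos": [0,3.7,0],"dr": [0,0,0],"grip": 2.6},{"delta_pos": [0,5,0],"dr": [0,0,0],"grip": 2.6},{"delta_pos": [0,5.9,0.1],"dr": [0,0,0],"grip": 2.6},{"delta_pos": [0,6.2,0.1],"dr": [0,0,0],"grip": 2.6},{"delta_pos": [0,6.2,0.1],"dr": [0,0,0],"grip": 2.6},{"delta_pos": [0,6.2,0.1],"dr": [0,0,0],"grip": 2.6}]'

```text
time: 18.12
position: [423.9, -246.2, 133.1]
orientation: [-2.22, -0.001, 2.221]
force: [-0.2, 0.9, 0.7]
grip_width: 31.2
```

```bash
python3 - <<'E'
from h import *
s=status.sense();print(s['position'],s['force'],s['grip_width'])
q,e=grab_frame('scene');p,d=grab_frame('top')
save(np.hstack([p[110:290,330:490]]).repeat(3,0).repeat(3,1),'m6.png')
save(q,'m6s.png')
E
```

```text
[ 423.85088923 -246.16263497  133.12460883] [-0.18630918  0.90731998  0.72960289] 31.208520928106662
```

View pics/m6.png

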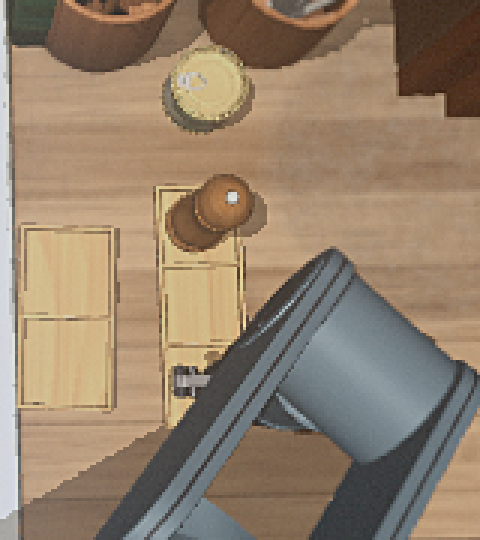

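Call:
servo_tool --steps '[{"delta_pos": [0.7,0,0],"dr": [0,0,0],"grip": 2.6},{"delta_pos": [1.8,0,0],"dr": [0,0,0],"grip": 2.6},{"delta_pos": [3.2,0,0],"dr": [0,0,0],"grip": 2.6},{"delta_pos": [4.3,0,0],"dr": [0,0,0],"grip": 2.6},{"delta_pos": [5,0,0],"dr": [0,0,0],"grip": 2.6},{"delta_pos": [5.2,0,0],"dr": [0,0,0],"grip": 2.6},{"delta_pos": [5.3,0,0],"dr": [0,0,0],"grip": 2.6},{"delta_pos": [5.3,0,0],"dr": [0,0,0],"grip": 2.6}]'

```text
time: 18.88
position: [424.3, -246.8, 80.4]
orientation: [2.221, -0.0, -2.221]
force: [0.4, -0.2, -1.6]
grip_width: 31.0
```

Call:
servo_tool --steps '[{"delta_pos": [0.05,0,0],"dr": [0,0,0],"grip": 2.6},{"delta_pos": [0.1,0,0],"dr": [0,0,0],"grip": 2.6},{"delta_pos": [0.1,0,0],"dr": [0,0,0],"grip": 2.6},{"delta_pos": [0.1,0,0],"dr": [0,0,0],"grip": 2.6}]'

```text
time: 19.22
position: [424.3, -247.0, 79.6]
orientation: [2.222, -0.001, -2.221]
force: [0.3, -0.4, -0.7]
grip_width: 31.5
```

Call:
servo_tool --steps '[{"delta_pos": [0.05,0,0],"dr": [0,0,0],"grip": 2.6},{"delta_pos": [0.1,0,0],"dr": [0,0,0],"grip": 2.6},{"delta_pos": [0.1,0,0],"dr": [0,0,0],"grip": 2.6},{"delta_pos": [0.1,0,0],"dr": [0,0,0],"grip": 2.6}]'

```text
time: 19.55
position: [424.5, -247.1, 78.9]
orientation: [2.222, -0.001, -2.22]
force: [-0.0, 0.2, 5.3]
grip_width: 31.1
```

Call:
servo_tool --steps '[{"delta_pos": [0,0,0],"dr": [0,0,0],"grip": 3.6},{"delta_pos": [0,0,0],"dr": [0,0,0],"grip": 4.2},{"delta_pos": [0,0,0],"dr": [0,0,0],"grip": 5},{"delta_pos": [0,0,0],"dr": [0,0,0],"grip": 5.5},{"delta_pos": [0,0,0],"dr": [0,0,0],"grip": 5.5},{"delta_pos": [-1,0,0],"dr": [0,0,0],"grip": 5.5},{"delta_pos": [-3,0,0],"dr": [0,0,0],"grip": 5.5},{"delta_pos": [-6,0,0],"dr": [0,0,0],"grip": 5.5},{"delta_pos": [-9,0,0],"dr": [0,0,0],"grip": 7},{"delta_pos": [-11,0,0],"dr": [0,0,0],"grip": 8},{"delta_pos": [-12,0,0],"dr": [0,0,0],"grip": 8}]'

```text
time: 20.47
position: [425.3, -247.8, 202.1]
orientation: [2.224, -0.004, -2.215]
force: [0.5, -1.0, -0.3]
grip_width: 79.8
```

Call:
servo_tool --steps '[{"delta_pos": [0,2,0.1],"dr": [0,0,0],"grip": 8},{"delta_pos": [0,4.5,0.3],"dr": [0,0,0],"grip": 8},{"delta_pos": [0,7,0.5],"dr": [0,0,0],"grip": 8},{"delta_pos": [0,9.5,0.7],"dr": [0,0,0],"grip": 8},{"delta_pos": [0,10.9,0.8],"dr": [0,0,0],"grip": 8},{"delta_pos": [0,10.9,0.8],"dr": [0,0,0],"grip": 8},{"delta_pos": [0,10.9,0.8],"dr": [0,0,0],"grip": 8}]'

```text
time: 21.05
position: [415.7, -355.7, 197.7]
orientation: [-2.219, 0.0, 2.221]
force: [-0.2, 1.3, 0.2]
grip_width: 80.0
```

```bash
python3 - <<'E'
from h import *
print(status.sense()['position'])
for n in('top','scene'):
    p,d=grab_frame(n);T=cloud(n,d);h=cv2.cvtColor(p,cv2.COLOR_RGB2HSV)
    m=((h[...,0]<8)|(h[...,0]>172))&(h[...,1]>150)&(h[...,2]>90)
    q=T[m];q=q[(np.hypot(q[:,0]-416,q[:,1]+356)<40)]
    if len(q): print(n,len(q),q.min(0).round(1),q.max(0).round(1),q[q[:,2]>114].mean(0).round(1))
    Q=T.reshape(-1,3);g=(np.hypot(Q[:,0]-424,Q[:,1]+247)<30)&(Q[:,2]>20)&(Q[:,2]<110)
    if g.any(): print('salt',n,g.sum(),Q[g].min(0).round(),Q[g].max(0).round(),Q[g&(Q[:,2]>80)].mean(0).round(1))
    save(p,'m7%s.png'%n)
E
```

```text
[ 415.72499245 -355.70420322  197.68044484]
top 31 [ 395.2 -366.3  110.9] [ 438.3 -341.8  123.4] [ 407.3 -354.6  118.7]
salt top 210 [ 403. -263.   22.] [ 444. -226.   97.] [ 424.4 -246.    89. ]
scene 73 [ 389.1 -373.4  101.1] [ 422.8 -334.6  124.5] [ 402.9 -349.8  118.7]
salt scene 234 [ 398. -264.   20.] [ 437. -225.   96.] [ 417.7 -245.1   88. ]
```

Call:
servo_tool --steps '[{"delta_pos": [1.5,0.05,0],"dr": [0,0,0],"grip": 8},{"delta_pos": [3.5,0.05,0],"dr": [0,0,0],"grip": 8},{"delta_pos": [5.5,0.05,0],"dr": [0,0,0],"grip": 8},{"delta_pos": [7.5,0.05,0],"dr": [0,0,0],"grip": 8},{"delta_pos": [8.7,0.05,0],"dr": [0,0,0],"grip": 8},{"delta_pos": [9.2,0.05,0],"dr": [0,0,0],"grip": 8},{"delta_pos": [9.2,0.05,0],"dr": [0,0,0],"grip": 7},{"delta_pos": [9.2,0.05,0],"dr": [0,0,0],"grip": 6},{"delta_pos": [9.2,0.05,0],"dr": [0,0,0],"grip": 5.4},{"delta_pos": [9.2,0.05,0],"dr": [0,0,0],"grip": 5},{"delta_pos": [9.2,0.05,0],"dr": [0,0,0],"grip": 4.7},{"delta_pos": [9.2,0.05,0],"dr": [0,0,0],"grip": 4.5}]'

```text
time: 22.15
position: [416.4, -356.8, 107.0]
orientation: [2.222, -0.002, -2.22]
force: [0.8, 0.8, 0.0]
grip_width: 45.0
```

Call:
servo_tool --steps '[{"delta_pos": [0,0,0],"dr": [0,0,0],"grip": 4.2},{"delta_pos": [0,0,0],"dr": [0,0,0],"grip": 3.8},{"delta_pos": [0,0,0],"dr": [0,0,0],"grip": 3.6},{"delta_pos": [0,0,0],"dr": [0,0,0],"grip": 3.6},{"delta_pos": [0,0,0],"dr": [0,0,0],"grip": 3.6}]'

```text
time: 22.57
position: [416.5, -357.0, 107.3]
orientation: [2.222, -0.002, -2.22]
force: [-1.3, -0.8, 6.4]
grip_width: 42.9
```

Call:
servo_tool --steps '[{"delta_pos": [-0.3,0,0],"dr": [0,0,0],"grip": 3.6},{"delta_pos": [-0.8,0,0],"dr": [0,0,0],"grip": 3.6},{"delta_pos": [-1.4,0,0],"dr": [0,0,0],"grip": 3.6},{"delta_pos": [-2.1,0,0],"dr": [0,0,0],"grip": 3.6},{"delta_pos": [-2.8,0,0],"dr": [0,0,0],"grip": 3.6},{"delta_pos": [-3.5,0,0],"dr": [0,0,0],"grip": 3.6}]'

```text
time: 23.07
position: [416.1, -356.3, 142.1]
orientation: [-2.221, 0.0, 2.221]
force: [1.0, -0.4, -1.7]
grip_width: 43.3
```

Call:
servo_tool --steps '[{"delta_pos": [-0.8,0,0],"dr": [0,0,0],"grip": 3.6},{"delta_pos": [-1.6,0,0],"dr": [0,0,0],"grip": 3.6},{"delta_pos": [-2.4,0,0],"dr": [0,0,0],"grip": 3.6},{"delta_pos": [-3.3,0,0],"dr": [0,0,0],"grip": 3.6},{"delta_pos": [-4.3,0,0],"dr": [0,0,0],"grip": 3.6},{"delta_pos": [-5.3,0,0],"dr": [0,0,0],"grip": 3.6},{"delta_pos": [-5.5,0,0],"dr": [0,0,0],"grip": 3.6},{"delta_pos": [-5.5,0,0],"dr": [0,0,0],"grip": 3.6},{"delta_pos": [-5.5,0,0],"dr": [0,0,0],"grip": 3.6}]'

```text
time: 23.82
position: [416.1, -356.3, 196.3]
orientation: [-2.221, 0.0, 2.221]
force: [0.5, -0.1, -1.5]
grip_width: 42.9
```

```bash
python3 - <<'E'
from h import *
s=status.sense();print(s['position'],s['force'],s['grip_width'])
q,e=grab_frame('scene')
S=cloud('scene',e).reshape(-1,3)
m=(np.hypot(S[:,0]-410,S[:,1]+356)<35)
for a in range(70,220,15):
    k=m&(S[:,2]>a)&(S[:,2]<=a+15)
    if k.sum()>2: print(a,k.sum(),S[k].min(0).round(),S[k].max(0).round())
save(cv2.resize(q[110:230,380:500],(480,480)),'m8.png')
E
```

```text
[ 416.09840422 -356.28286361  196.3133861 ] [ 0.52072998 -0.07581521 -1.48241417] 42.91346404109972
70 15 [ 378. -389.   70.] [ 439. -331.   72.]
100 33 [ 392. -373.  103.] [ 418. -335.  115.]
115 52 [ 391. -374.  115.] [ 424. -334.  130.]
130 53 [ 389. -370.  130.] [ 427. -335.  145.]
145 57 [ 390. -374.  145.] [ 425. -333.  160.]
160 57 [ 388. -378.  160.] [ 428. -334.  175.]
175 53 [ 390. -384.  176.] [ 418. -324.  190.]
190 78 [ 390. -391.  190.] [ 419. -322.  205.]
205 96 [ 392. -390.  206.] [ 427. -322.  220.]
```

View pics/m8.png

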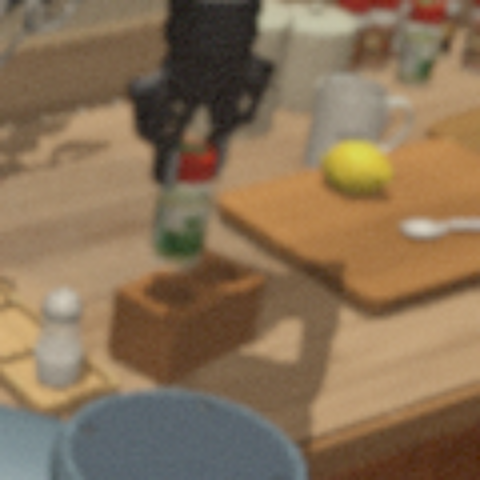

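Call:
servo_tool --steps '[{"delta_pos": [0,-1,-0.7],"dr": [0,0,0],"grip": 3.6},{"delta_pos": [0,-2.8,-2.1],"dr": [0,0,0],"grip": 3.6},{"delta_pos": [0,-4.8,-3.6],"dr": [0,0,0],"grip": 3.6},{"delta_pos": [0,-6.8,-5.1],"dr": [0,0,0],"grip": 3.6},{"delta_pos": [0,-8.8,-6.5],"dr": [0,0,0],"grip": 3.6},{"delta_pos": [0,-10.2,-7.6],"dr": [0,0,0],"grip": 3.6},{"delta_pos": [0,-10.9,-8.1],"dr": [0,0,0],"grip": 3.6},{"delta_pos": [0,-10.9,-8.1],"dr": [0,0,0],"grip": 3.6},{"delta_pos": [0,-10.9,-8.1],"dr": [0,0,0],"grip": 3.6}]'

```text
time: 24.62
position: [497.1, -247.0, 195.9]
orientation: [2.22, 0.001, -2.222]
force: [0.1, -0.5, -1.3]
grip_width: 42.8
```

Call:
servo_tool --steps '[{"delta_pos": [1,0,0],"dr": [0,0,0],"grip": 3.6},{"delta_pos": [2.5,0,0],"dr": [0,0,0],"grip": 3.6},{"delta_pos": [4.2,0,0],"dr": [0,0,0],"grip": 3.6},{"delta_pos": [5.9,0,0],"dr": [0,0,0],"grip": 3.6},{"delta_pos": [7.5,0,0],"dr": [0,0,0],"grip": 3.6},{"delta_pos": [8.7,0,0],"dr": [0,0,0],"grip": 3.6},{"delta_pos": [9.3,0,0],"dr": [0,0,0],"grip": 3.6},{"delta_pos": [9.6,0,0],"dr": [0,0,0],"grip": 3.6},{"delta_pos": [9.6,0,0],"dr": [0,0,0],"grip": 3.6},{"delta_pos": [9.6,0,0],"dr": [0,0,0],"grip": 3.6}]'

```text
time: 25.45
position: [497.2, -248.0, 100.7]
orientation: [-2.222, 0.001, 2.221]
force: [0.9, -0.2, -0.7]
grip_width: 42.9
```

Call:
servo_tool --steps '[{"delta_pos": [0.05,0,0],"dr": [0,0,0],"grip": 3.6},{"delta_pos": [0.1,0,0],"dr": [0,0,0],"grip": 3.6},{"delta_pos": [0.1,0,0],"dr": [0,0,0],"grip": 3.6},{"delta_pos": [0.1,0,0],"dr": [0,0,0],"grip": 3.6}]'

```text
time: 25.78
position: [497.4, -247.5, 99.7]
orientation: [2.222, -0.001, -2.221]
force: [-1.6, -0.2, -1.1]
grip_width: 43.1
```

Call:
servo_tool --steps '[{"delta_pos": [0.05,0,0],"dr": [0,0,0],"grip": 3.6},{"delta_pos": [0.1,0,0],"dr": [0,0,0],"grip": 3.6},{"delta_pos": [0.15,0,0],"dr": [0,0,0],"grip": 3.6},{"delta_pos": [0.15,0,0],"dr": [0,0,0],"grip": 3.6},{"delta_pos": [0.15,0,0],"dr": [0,0,0],"grip": 3.6}]'

```text
time: 26.2
position: [497.4, -247.5, 98.3]
orientation: [2.222, -0.001, -2.221]
force: [-0.9, 1.4, 4.9]
grip_width: 42.8
```

Call:
servo_tool --steps '[{"delta_pos": [0,0,0],"dr": [0,0,0],"grip": 4.6},{"delta_pos": [0,0,0],"dr": [0,0,0],"grip": 5.2},{"delta_pos": [0,0,0],"dr": [0,0,0],"grip": 6},{"delta_pos": [0,0,0],"dr": [0,0,0],"grip": 6.5},{"delta_pos": [0,0,0],"dr": [0,0,0],"grip": 6.5},{"delta_pos": [-1,0,0],"dr": [0,0,0],"grip": 6.5},{"delta_pos": [-3,0,0],"dr": [0,0,0],"grip": 7},{"delta_pos": [-6,0,0],"dr": [0,0,0],"grip": 8},{"delta_pos": [-9.5,0,0],"dr": [0,0,0],"grip": 8.5},{"delta_pos": [-12,0,0],"dr": [0,0,0],"grip": 8.5},{"delta_pos": [-13,0,0],"dr": [0,0,0],"grip": 8.5},{"delta_pos": [-13,0,0],"dr": [0,0,0],"grip": 8.5}]'

```text
time: 27.2
position: [498.5, -248.4, 231.4]
orientation: [2.225, -0.005, -2.214]
force: [0.5, 0.2, -0.3]
grip_width: 84.9
```

Call:
servo_tool --steps '[{"delta_pos": [0,-2,-0.3],"dr": [0,0,0],"grip": 8.5},{"delta_pos": [0,-5,-0.7],"dr": [0,0,0],"grip": 8.5},{"delta_pos": [0,-8.6,-1.2],"dr": [0,0,0],"grip": 8.5},{"delta_pos": [0,-12.4,-1.8],"dr": [0,0,0],"grip": 8.5},{"delta_pos": [0,-16.2,-2.4],"dr": [0,0,0],"grip": 8.5},{"delta_pos": [0,-20,-2.9],"dr": [0,0,0],"grip": 8.5},{"delta_pos": [0,-23.8,-3.5],"dr": [0,0,0],"grip": 8.5},{"delta_pos": [0,-27.6,-4],"dr": [0,0,0],"grip": 8.5},{"delta_pos": [0,-31.4,-4.6],"dr": [0,0,0],"grip": 8.5},{"delta_pos": [0,-35.2,-5.1],"dr": [0,0,0],"grip": 8.5},{"delta_pos": [0,-39,-5.7],"dr": [0,0,0],"grip": 8.5},{"delta_pos": [0,-42.5,-6.2],"dr": [0,0,0],"grip": 8.5}]'

```text
time: 28.2
position: [558.2, 179.8, 225.7]
orientation: [2.218, 0.0, -2.225]
force: [0.6, 0.1, 0.2]
grip_width: 85.1
```

Call:
servo_tool --steps '[{"delta_pos": [0,-3.5,-0.5],"dr": [0,0,0],"grip": 8.5},{"delta_pos": [0,-6.4,-0.9],"dr": [0,0,0],"grip": 8.5},{"delta_pos": [0,-8,-1.2],"dr": [0,0,0],"grip": 8.5},{"delta_pos": [0,-8.3,-1.2],"dr": [0,0,0],"grip": 8.5},{"delta_pos": [0,-8.3,-1.2],"dr": [0,0,0],"grip": 8.5},{"delta_pos": [0,-8.3,-1.2],"dr": [0,0,0],"grip": 8.5}]'

```text
time: 28.7
position: [570.9, 259.4, 226.8]
orientation: [2.219, -0.002, -2.223]
force: [-0.4, -0.3, 0.5]
grip_width: 84.8
```

```bash
python3 - <<'E'
from h import *
s=status.sense();print(s['position'],s['force'],s['grip_width'])
p,d=grab_frame('top');T=cloud('top',d).reshape(-1,3)
for n,c,h in(('mill',(580,-247),175),('jar',(497,-247),115),('salt',(424,-247),100)):
    m=(np.hypot(T[:,0]-c[0],T[:,1]-c[1])<36)&(T[:,2]<h+10)&(T[:,2]>18);t=T[m&(T[:,2]>h-25)]
    print(n,m.sum(),T[m].min(0).round(),T[m].max(0).round(),t.mean(0).round(1))
m=(np.hypot(T[:,0]-571,T[:,1]-261)<45)&(T[:,2]<115)&(T[:,2]>85);print('honey',m.sum(),T[m].min(0).round(1),T[m].max(0).round(1))
save(np.hstack([cv2.resize(p[120:270,330:480],(400,400)),cv2.resize(p[140:260,150:270],(400,400))]),'m9.png')
E
```

```text
[570.8986873  259.38534895 226.79691148] [-0.44282837 -0.31602896  0.49466004] 84.84821210631544
mill 485 [ 556. -269.   18.] [ 609. -215.  176.] [ 581.2 -242.   158.8]
jar 311 [ 475. -268.   19.] [ 520. -225.  115.] [ 496.6 -245.9  108.9]
salt 210 [ 403. -262.   19.] [ 444. -226.   96.] [ 425.  -245.8   88.3]
honey 333 [541.4 230.1  86.4] [602.6 292.5 104.6]
```

View pics/m9.png

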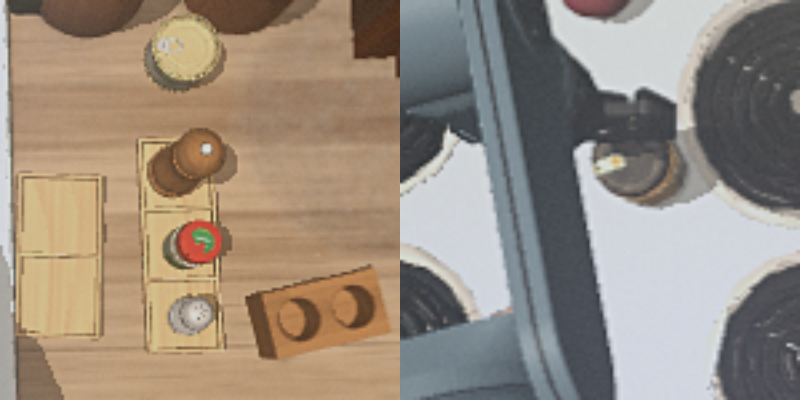

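Call:
servo_tool --steps '[{"delta_pos": [2,0,0],"dr": [0,0,0],"grip": 8.54},{"delta_pos": [5,0,0],"dr": [0,0,0],"grip": 8.54},{"delta_pos": [8,0,0],"dr": [0,0,0],"grip": 8.54},{"delta_pos": [10,0,0],"dr": [0,0,0],"grip": 8.54},{"delta_pos": [11,0,0],"dr": [0,0,0],"grip": 8.54},{"delta_pos": [12,0,0],"dr": [0,0,0],"grip": 8.54},{"delta_pos": [13,0,0],"dr": [0,0,0],"grip": 8.54},{"delta_pos": [14,0,0],"dr": [0,0,0],"grip": 8.54},{"delta_pos": [15,0,0],"dr": [0,0,0],"grip": 8.54},{"delta_pos": [15,0,0],"dr": [0,0,0],"grip": 8.54},{"delta_pos": [15,0,0],"dr": [0,0,0],"grip": 8.54}]'

```text
time: 29.67
position: [571.1, 260.6, 77.5]
orientation: [2.221, -0.0, -2.222]
force: [0.1, 0.9, 0.7]
grip_width: 85.4
```

Call:
servo_tool --steps '[{"delta_pos": [0,0,0],"dr": [0,0,0],"grip": 7.8},{"delta_pos": [0,0,0],"dr": [0,0,0],"grip": 7.2},{"delta_pos": [0,0,0],"dr": [0,0,0],"grip": 6.8},{"delta_pos": [0,0,0],"dr": [0,0,0],"grip": 6.3},{"delta_pos": [0,0,0],"dr": [0,0,0],"grip": 5.6},{"delta_pos": [0,0,0],"dr": [0,0,0],"grip": 5.6},{"delta_pos": [0,0,0],"dr": [0,0,0],"grip": 5.6},{"delta_pos": [0,0,0],"dr": [0,0,0],"grip": 5.6}]'

```text
time: 30.33
position: [571.8, 260.9, 79.5]
orientation: [-2.223, -0.0, 2.219]
force: [-1.2, 0.2, 5.7]
grip_width: 63.2
```

Call:
servo_tool --steps '[{"delta_pos": [-0.4,0,0],"dr": [0,0,0],"grip": 5.6},{"delta_pos": [-1.2,0,0],"dr": [0,0,0],"grip": 5.6},{"delta_pos": [-2.4,0,0],"dr": [0,0,0],"grip": 5.6},{"delta_pos": [-3.8,0,0],"dr": [0,0,0],"grip": 5.6},{"delta_pos": [-5.1,0.3,0],"dr": [0,0,0],"grip": 5.6},{"delta_pos": [-5.8,1,0],"dr": [0,0,0],"grip": 5.6},{"delta_pos": [-6,2.2,0.1],"dr": [0,0,0],"grip": 5.6},{"delta_pos": [-6,4,0.3],"dr": [0,0,0],"grip": 5.6},{"delta_pos": [-6,6,0.5],"dr": [0,0,0],"grip": 5.6},{"delta_pos": [-6,8,0.7],"dr": [0,0,0],"grip": 5.6},{"delta_pos": [-6,10,0.9],"dr": [0,0,0],"grip": 5.6},{"delta_pos": [-6,12,1.1],"dr": [0,0,0],"grip": 5.6}]'

```text
time: 31.33
position: [559.4, 138.6, 137.4]
orientation: [-2.22, 0.001, 2.223]
force: [-0.3, -0.1, -3.2]
grip_width: 63.4
```

Call:
servo_tool --steps '[{"delta_pos": [0,2,0.2],"dr": [0,0,0],"grip": 5.6},{"delta_pos": [0,4.2,0.4],"dr": [0,0,0],"grip": 5.6},{"delta_pos": [0,6.5,0.6],"dr": [0,0,0],"grip": 5.6},{"delta_pos": [0,8.9,0.8],"dr": [0,0,0],"grip": 5.6},{"delta_pos": [0,11.3,1.1],"dr": [0,0,0],"grip": 5.6},{"delta_pos": [0,13.7,1.3],"dr": [0,0,0],"grip": 5.6},{"delta_pos": [0,16.1,1.5],"dr": [0,0,0],"grip": 5.6},{"delta_pos": [0,18.5,1.7],"dr": [0,0,0],"grip": 5.6},{"delta_pos": [0,20.8,2],"dr": [0,0,0],"grip": 5.6},{"delta_pos": [0,22.8,2.2],"dr": [0,0,0],"grip": 5.6},{"delta_pos": [0,24.4,2.4],"dr": [0,0,0],"grip": 5.6},{"delta_pos": [0,25.4,2.4],"dr": [0,0,0],"grip": 5.6}]'

```text
time: 32.33
position: [534.9, -115.9, 137.5]
orientation: [-2.219, 0.003, 2.222]
force: [0.2, -0.3, -2.6]
grip_width: 63.4
```

Call:
servo_tool --steps '[{"delta_pos": [0,0.1,0],"dr": [0,0,0],"grip": 5.6},{"delta_pos": [0,0.1,0],"dr": [0,0,0],"grip": 5.6},{"delta_pos": [0,0.1,0],"dr": [0,0,0],"grip": 5.6}]'

```text
time: 32.58
position: [535.9, -113.8, 137.6]
orientation: [-2.22, -0.001, 2.222]
force: [0.4, 0.7, -4.2]
grip_width: 63.1
```

```bash
python3 - <<'E'
from h import *
s=status.sense();print(s['position'],s['force'],s['grip_width'])
p,d=grab_frame('top');T=cloud('top',d).reshape(-1,3)
m=(np.hypot(T[:,0]-536,T[:,1]+114)<50)&(T[:,2]<130)&(T[:,2]>25)
for a in range(20,180,20):
    k=(np.hypot(T[:,0]-536,T[:,1]+114)<50)&(T[:,2]>a)&(T[:,2]<=a+20)
    if k.sum()>2:print(a,k.sum(),T[k].min(0).round(),T[k].max(0).round())
save(cv2.resize(p[120:270,330:480],(450,450)),'m10.png')
E
```

```text
[ 535.89354811 -113.77985988  137.62384287] [ 0.43105665  0.69979506 -4.19173075] 63.115812076977754
60 15 [ 504. -134.   63.] [530. -81.  80.]
80 15 [ 504. -135.   80.] [527. -82.  98.]
100 21 [ 504. -134.  100.] [527. -83. 120.]
120 27 [ 504. -127.  121.] [525. -76. 138.]
140 40 [ 505. -122.  144.] [529. -68. 160.]
160 23 [ 509. -111.  160.] [536. -66. 180.]
```

View pics/m10.png

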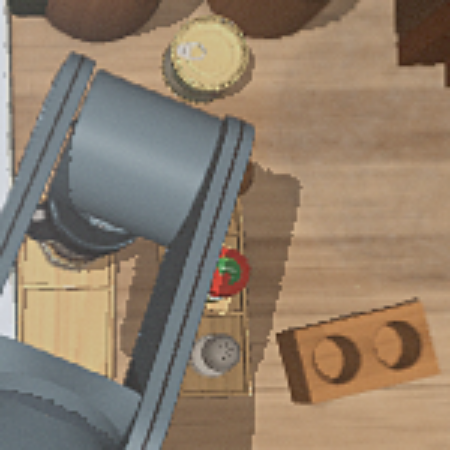

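Call:
servo_tool --steps '[{"delta_pos": [0.7,0,0],"dr": [0,0,0],"grip": 5.6},{"delta_pos": [1.8,0,0],"dr": [0,0,0],"grip": 5.6},{"delta_pos": [3.2,0,0],"dr": [0,0,0],"grip": 5.6},{"delta_pos": [4.3,0,0],"dr": [0,0,0],"grip": 5.6},{"delta_pos": [4.9,0,0],"dr": [0,0,0],"grip": 5.6},{"delta_pos": [5.1,0,0],"dr": [0,0,0],"grip": 5.6},{"delta_pos": [5.2,0,0],"dr": [0,0,0],"grip": 5.6},{"delta_pos": [5.2,0,0],"dr": [0,0,0],"grip": 5.6}]'

```text
time: 33.3
position: [536.4, -114.4, 85.8]
orientation: [-2.221, 0.0, 2.221]
force: [0.4, -1.5, -3.8]
grip_width: 63.1
```

Call:
servo_tool --steps '[{"delta_pos": [0.05,0,0],"dr": [0,0,0],"grip": 5.6},{"delta_pos": [0.1,0,0],"dr": [0,0,0],"grip": 5.6},{"delta_pos": [0.1,0,0],"dr": [0,0,0],"grip": 5.6},{"delta_pos": [0.1,0,0],"dr": [0,0,0],"grip": 5.6}]'

```text
time: 33.63
position: [536.4, -114.5, 85.2]
orientation: [2.222, -0.001, -2.221]
force: [0.6, -0.1, -4.8]
grip_width: 63.3
```

Call:
servo_tool --steps '[{"delta_pos": [0.05,0,0],"dr": [0,0,0],"grip": 5.6},{"delta_pos": [0.1,0,0],"dr": [0,0,0],"grip": 5.6},{"delta_pos": [0.15,0,0],"dr": [0,0,0],"grip": 5.6},{"delta_pos": [0.15,0,0],"dr": [0,0,0],"grip": 5.6},{"delta_pos": [0.15,0,0],"dr": [0,0,0],"grip": 5.6}]'

```text
time: 34.05
position: [536.2, -114.5, 83.5]
orientation: [2.222, -0.0, -2.221]
force: [-0.8, 0.0, -0.3]
grip_width: 63.2
```

Call:
servo_tool --steps '[{"delta_pos": [0.05,0,0],"dr": [0,0,0],"grip": 5.6},{"delta_pos": [0.05,0,0],"dr": [0,0,0],"grip": 5.6}]'

```text
time: 34.22
position: [536.3, -114.5, 83.5]
orientation: [2.222, -0.0, -2.221]
force: [-2.1, 0.5, 4.9]
grip_width: 63.2
```

Call:
servo_tool --steps '[{"delta_pos": [0,0,0],"dr": [0,0,0],"grip": 6.6},{"delta_pos": [0,0,0],"dr": [0,0,0],"grip": 7.2},{"delta_pos": [0,0,0],"dr": [0,0,0],"grip": 7.8},{"delta_pos": [0,0,0],"dr": [0,0,0],"grip": 8.4},{"delta_pos": [0,0,0],"dr": [0,0,0],"grip": 8.5},{"delta_pos": [-0.5,0,0],"dr": [0,0,0],"grip": 8.5},{"delta_pos": [-2,0,0],"dr": [0,0,0],"grip": 8.5},{"delta_pos": [-4.5,0,0],"dr": [0,0,0],"grip": 8.5},{"delta_pos": [-7.5,0,0],"dr": [0,0,0],"grip": 8.5},{"delta_pos": [-9.5,0,0],"dr": [0,0,0],"grip": 8.5},{"delta_pos": [-10,0,0],"dr": [0,0,0],"grip": 8.5}]'

```text
time: 35.13
position: [538.3, -115.2, 187.2]
orientation: [2.227, -0.003, -2.213]
force: [0.3, -0.9, -0.4]
grip_width: 85.4
```

Call:
servo_tool --steps '[{"delta_pos": [0,-2,0.4],"dr": [0,0,0],"grip": 8.5},{"delta_pos": [0,-5,1.1],"dr": [0,0,0],"grip": 8.5},{"delta_pos": [0,-8.6,1.9],"dr": [0,0,0],"grip": 8.5},{"delta_pos": [0,-12.4,2.7],"dr": [0,0,0],"grip": 8.5},{"delta_pos": [0,-16.2,3.6],"dr": [0,0,0],"grip": 8.5},{"delta_pos": [0,-20,4.4],"dr": [0,0,0],"grip": 8.5},{"delta_pos": [0,-23.8,5.3],"dr": [0,0,0],"grip": 8.5},{"delta_pos": [0,-27.6,6.1],"dr": [0,0,0],"grip": 8.5},{"delta_pos": [0,-31.4,7],"dr": [0,0,0],"grip": 8.5},{"delta_pos": [0,-35.2,7.8],"dr": [0,0,0],"grip": 8.5},{"delta_pos": [0,-39,8.6],"dr": [0,0,0],"grip": 8.5},{"delta_pos": [0,-42.5,9.4],"dr": [0,0,0],"grip": 8.5}]'

```text
time: 36.13
position: [441.1, 312.6, 182.3]
orientation: [2.221, 0.0, -2.222]
force: [1.7, -0.3, -0.4]
grip_width: 84.9
```

Call:
servo_tool --steps '[{"delta_pos": [0,-3,0.7],"dr": [0,0,0],"grip": 8.5},{"delta_pos": [0,-5.3,1.2],"dr": [0,0,0],"grip": 8.5},{"delta_pos": [0.5,-6.4,1.4],"dr": [0,0,0],"grip": 8.5},{"delta_pos": [2,-6.4,1.4],"dr": [0,0,0],"grip": 8.5},{"delta_pos": [4,-6.4,1.4],"dr": [0,0,0],"grip": 8.5},{"delta_pos": [6,-6.4,1.4],"dr": [0,0,0],"grip": 8.5},{"delta_pos": [7.5,-6.4,1.4],"dr": [0,0,0],"grip": 8.5},{"delta_pos": [8,-6.4,1.4],"dr": [0,0,0],"grip": 8.5},{"delta_pos": [8,-6.4,1.4],"dr": [0,0,0],"grip": 8.5}]'

```text
time: 36.88
position: [427.4, 373.3, 100.8]
orientation: [2.217, -0.003, -2.225]
force: [0.6, -0.4, 0.8]
grip_width: 84.9
```

```bash
python3 - <<'E'
from h import *
s=status.sense();print(s['position'],s['force'],s['grip_width'])
p,d=grab_frame('top');q,e=grab_frame('scene');T=cloud('top',d).reshape(-1,3);S=cloud('scene',e).reshape(-1,3)
for X in(T,S):
  k=(np.hypot(X[:,0]-428,X[:,1]-374)<42)&(X[:,2]>14)&(X[:,2]<=60);
  if k.sum():print('garlic',k.sum(),X[k].min(0).round(),X[k].max(0).round(),X[k].mean(0).round(1))
k=(np.hypot(T[:,0]-536,T[:,1]+114)<45)&(T[:,2]>85)&(T[:,2]<120);print('honey',k.sum(),T[k].min(0).round(),T[k].max(0).round())
save(np.hstack([cv2.resize(q[190:290,160:260],(400,400)),cv2.resize(p[120:270,330:480],(400,400))]),'m11.png')
E
```

```text
[427.36882826 373.29778508 100.77891959] [ 0.55165237 -0.35353711  0.76030229] 84.87172452034588
garlic 92 [398. 355.  15.] [456. 393.  47.] [419.  372.   31.4]
garlic 259 [394. 352.  15.] [437. 405.  58.] [413.1 377.8  34.5]
honey 430 [ 506. -145.   89.] [567. -82. 108.]
```

View pics/m11.png

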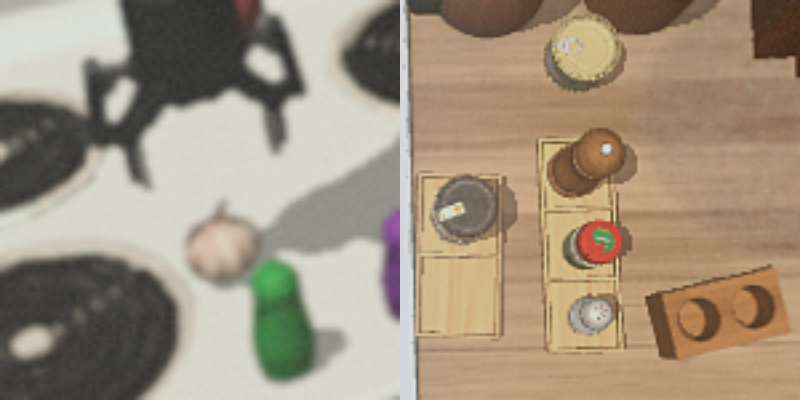

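Call:
servo_tool --steps '[{"delta_pos": [1,-0.2,0],"dr": [0,0,0],"grip": 8.54},{"delta_pos": [2.2,-0.2,0],"dr": [0,0,0],"grip": 8.54},{"delta_pos": [3.4,-0.2,0],"dr": [0,0,0],"grip": 8.54},{"delta_pos": [4.6,-0.2,0],"dr": [0,0,0],"grip": 8.54},{"delta_pos": [5.8,-0.2,0],"dr": [0,0,0],"grip": 8.54},{"delta_pos": [6.8,-0.2,0],"dr": [0,0,0],"grip": 8.54},{"delta_pos": [7.3,-0.2,0],"dr": [0,0,0],"grip": 8.54},{"delta_pos": [7.3,-0.2,0],"dr": [0,0,0],"grip": 8.54},{"delta_pos": [7.3,-0.2,0],"dr": [0,0,0],"grip": 8.54}]'

```text
time: 37.73
position: [428.5, 376.7, 30.0]
orientation: [-2.222, 0.0, 2.221]
force: [-0.8, 0.5, 0.1]
grip_width: 85.6
```

Call:
servo_tool --steps '[{"delta_pos": [0,0,0],"dr": [0,0,0],"grip": 7.6},{"delta_pos": [0,0,0],"dr": [0,0,0],"grip": 7},{"delta_pos": [0,0,0],"dr": [0,0,0],"grip": 6.5},{"delta_pos": [0,0,0],"dr": [0,0,0],"grip": 6.1},{"delta_pos": [0,0,0],"dr": [0,0,0],"grip": 5.8},{"delta_pos": [0,0,0],"dr": [0,0,0],"grip": 5.4},{"delta_pos": [0,0,0],"dr": [0,0,0],"grip": 5.1},{"delta_pos": [0,0,0],"dr": [0,0,0],"grip": 5.1},{"delta_pos": [0,0,0],"dr": [0,0,0],"grip": 5.1}]'

```text
time: 38.48
position: [428.6, 376.9, 30.9]
orientation: [-2.222, -0.001, 2.22]
force: [-2.3, -0.5, 7.3]
grip_width: 52.1
```

Call:
servo_tool --steps '[{"delta_pos": [0,0,0],"dr": [0,0,0],"grip": 4.6},{"delta_pos": [0,0,0],"dr": [0,0,0],"grip": 4.6},{"delta_pos": [0,0,0],"dr": [0,0,0],"grip": 4.6},{"delta_pos": [0,0,0],"dr": [0,0,0],"grip": 4.6}]'

```text
time: 38.82
position: [428.6, 376.9, 31.0]
orientation: [-2.222, -0.0, 2.22]
force: [-2.0, -0.5, 7.8]
grip_width: 51.7
```

```bash
python3 - <<'E'
from h import *
s=status.sense();print(s['position'],s['force'],s['grip_width'])
q,e=grab_frame('scene')
save(cv2.resize(q[190:290,160:260],(500,500)),'m12.png')
E
```

```text
[428.60432206 376.86321189  30.96370019] [-2.00595588 -0.53139378  7.83404435] 51.69916633111335
```

View pics/m12.png

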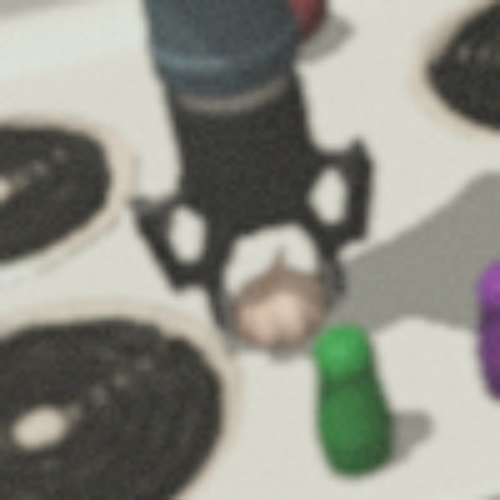

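Call:
servo_tool --steps '[{"delta_pos": [-0.4,0,0],"dr": [0,0,0],"grip": 4.6},{"delta_pos": [-1.2,0,0],"dr": [0,0,0],"grip": 4.6},{"delta_pos": [-2.4,0,0],"dr": [0,0,0],"grip": 4.6},{"delta_pos": [-3.8,0,0],"dr": [0,0,0],"grip": 4.6},{"delta_pos": [-5,0,0],"dr": [0,0,0],"grip": 4.6},{"delta_pos": [-5.8,0,0],"dr": [0,0,0],"grip": 4.6},{"delta_pos": [-6,0,0],"dr": [0,0,0],"grip": 4.6},{"delta_pos": [-6,0,0],"dr": [0,0,0],"grip": 4.6}]'

```text
time: 39.53
position: [428.6, 376.9, 90.6]
orientation: [-2.222, -0.001, 2.22]
force: [0.3, -0.8, -1.5]
grip_width: 51.9
```

```bash
python3 - <<'E'
from h import *
s=status.sense();print(s['position'],s['force'],s['grip_width'])
q,e=grab_frame('scene');S=cloud('scene',e);Q=S.reshape(-1,3)
h=cv2.cvtColor(q,cv2.COLOR_RGB2HSV).reshape(-1,3)
k=(abs(Q[:,0]-420)<30)&(abs(Q[:,1]-377)<30)&(Q[:,2]>15)&(Q[:,2]<130)&(h[:,2]>130);print(k.sum(),Q[k].min(0),Q[k].max(0))
E
```

```text
[428.64353863 376.85246055  90.561071  ] [ 0.33986373 -0.80281824 -1.46922726] 51.87394208971371
281 [393.91165129 347.15134156  68.03196734] [440.68385578 406.94569174 127.10664467]
```

Garlic lifted with the grip width unchanged. Carrying it to the near compartment of the two-compartment tray.

Call:
servo_tool --steps '[{"delta_pos": [0,1,0],"dr": [0,0,0],"grip": 4.6},{"delta_pos": [0,2.5,-0.1],"dr": [0,0,0],"grip": 4.6},{"delta_pos": [0,4.5,-0.2],"dr": [0,0,0],"grip": 4.6},{"delta_pos": [0,7,-0.3],"dr": [0,0,0],"grip": 4.6},{"delta_pos": [0,9.5,-0.4],"dr": [0,0,0],"grip": 4.6},{"delta_pos": [0,12,-0.5],"dr": [0,0,0],"grip": 4.6},{"delta_pos": [0,14.5,-0.6],"dr": [0,0,0],"grip": 4.6},{"delta_pos": [0,17,-0.7],"dr": [0,0,0],"grip": 4.6},{"delta_pos": [0,19.5,-0.8],"dr": [0,0,0],"grip": 4.6},{"delta_pos": [0,22,-0.9],"dr": [0,0,0],"grip": 4.6},{"delta_pos": [0,24.5,-1],"dr": [0,0,0],"grip": 4.6},{"delta_pos": [0,27,-1],"dr": [0,0,0],"grip": 4.6}]'

```text
time: 40.58
position: [437.2, 104.4, 89.3]
orientation: [-2.22, 0.001, 2.223]
force: [0.4, 0.3, 0.5]
grip_width: 51.8
```

Call:
servo_tool --steps '[{"delta_pos": [0,2.5,0],"dr": [0,0,0],"grip": 4.6},{"delta_pos": [0,5,-0.1],"dr": [0,0,0],"grip": 4.6},{"delta_pos": [0,7.5,-0.2],"dr": [0,0,0],"grip": 4.6},{"delta_pos": [0,10,-0.3],"dr": [0,0,0],"grip": 4.6},{"delta_pos": [0,12.5,-0.4],"dr": [0,0,0],"grip": 4.6},{"delta_pos": [0,15,-0.5],"dr": [0,0,0],"grip": 4.6},{"delta_pos": [0,17.4,-0.6],"dr": [0,0,0],"grip": 4.6},{"delta_pos": [0,19.5,-0.7],"dr": [0,0,0],"grip": 4.6},{"delta_pos": [0,21,-0.8],"dr": [0,0,0],"grip": 4.6},{"delta_pos": [0,21.7,-0.8],"dr": [0,0,0],"grip": 4.6},{"delta_pos": [0,21.7,-0.8],"dr": [0,0,0],"grip": 4.6},{"delta_pos": [0,21.7,-0.8],"dr": [0,0,0],"grip": 4.6}]'

```text
time: 41.58
position: [445.2, -110.3, 89.4]
orientation: [-2.219, 0.001, 2.222]
force: [0.3, 1.1, -0.5]
grip_width: 51.3
```

Call:
servo_tool --steps '[{"delta_pos": [0.7,0,0],"dr": [0,0,0],"grip": 4.6},{"delta_pos": [1.8,0,0],"dr": [0,0,0],"grip": 4.6},{"delta_pos": [3.1,0,0],"dr": [0,0,0],"grip": 4.6},{"delta_pos": [4.2,0,0],"dr": [0,0,0],"grip": 4.6},{"delta_pos": [4.8,0,0],"dr": [0,0,0],"grip": 4.6},{"delta_pos": [5.1,0,0],"dr": [0,0,0],"grip": 4.6},{"delta_pos": [5.3,0,0],"dr": [0,0,0],"grip": 4.6},{"delta_pos": [5.3,0,0],"dr": [0,0,0],"grip": 4.6},{"delta_pos": [5.3,0,0],"dr": [0,0,0],"grip": 4.6}]'

```text
time: 42.33
position: [446.5, -110.3, 37.1]
orientation: [2.222, -0.0, -2.221]
force: [-0.2, -0.0, 0.7]
grip_width: 51.7
```

Call:
servo_tool --steps '[{"delta_pos": [0.05,0,0],"dr": [0,0,0],"grip": 4.6},{"delta_pos": [0.1,0,0],"dr": [0,0,0],"grip": 4.6},{"delta_pos": [0.15,0,0],"dr": [0,0,0],"grip": 4.6},{"delta_pos": [0.15,0,0],"dr": [0,0,0],"grip": 4.6}]'

```text
time: 42.67
position: [446.2, -110.5, 35.4]
orientation: [-2.222, 0.001, 2.221]
force: [0.7, 0.1, -0.4]
grip_width: 51.5
```

Call:
servo_tool --steps '[{"delta_pos": [0.05,0,0],"dr": [0,0,0],"grip": 4.6},{"delta_pos": [0.1,0,0],"dr": [0,0,0],"grip": 4.6},{"delta_pos": [0.1,0,0],"dr": [0,0,0],"grip": 4.6},{"delta_pos": [0.1,0,0],"dr": [0,0,0],"grip": 4.6}]'

```text
time: 43.0
position: [446.3, -110.5, 35.0]
orientation: [2.222, -0.001, -2.221]
force: [-3.1, 0.6, 8.2]
grip_width: 51.4
```

Call:
servo_tool --steps '[{"delta_pos": [0,0,0],"dr": [0,0,0],"grip": 5.4},{"delta_pos": [0,0,0],"dr": [0,0,0],"grip": 5.8},{"delta_pos": [0,0,0],"dr": [0,0,0],"grip": 6.4},{"delta_pos": [0,0,0],"dr": [0,0,0],"grip": 7},{"delta_pos": [0,0,0],"dr": [0,0,0],"grip": 7.6},{"delta_pos": [0,0,0],"dr": [0,0,0],"grip": 7.8},{"delta_pos": [-0.5,0,0],"dr": [0,0,0],"grip": 7.8},{"delta_pos": [-1.5,0,0],"dr": [0,0,0],"grip": 7.8},{"delta_pos": [-3.5,0,0],"dr": [0,0,0],"grip": 7.8},{"delta_pos": [-6,0,0],"dr": [0,0,0],"grip": 8},{"delta_pos": [-9,0,0],"dr": [0,0,0],"grip": 8.5},{"delta_pos": [-12,0,0],"dr": [0,0,0],"grip": 8.5}]'

```text
time: 44.0
position: [445.6, -110.1, 155.5]
orientation: [-2.22, -0.0, 2.222]
force: [0.7, -0.1, -0.7]
grip_width: 84.8
```

Call:
servo_tool --steps '[{"delta_pos": [-3,0,0],"dr": [0,0,0],"grip": 8.5},{"delta_pos": [-4,-3,0],"dr": [0,0,0],"grip": 8.5},{"delta_pos": [-4,-7,0],"dr": [0,0,0],"grip": 8.5},{"delta_pos": [-4,-11,0],"dr": [0,0,0],"grip": 8.5},{"delta_pos": [-4,-15,0],"dr": [0,0,0],"grip": 8.5},{"delta_pos": [-4,-19,0],"dr": [0,0,0],"grip": 8.5},{"delta_pos": [-4,-23,0],"dr": [0,0,0],"grip": 8.5},{"delta_pos": [-4,-26,0],"dr": [0,0,0],"grip": 8.5},{"delta_pos": [-4,-28,0],"dr": [0,0,0],"grip": 8.5},{"delta_pos": [-4,-28,0],"dr": [0,0,0],"grip": 8.5},{"delta_pos": [-4,-28,0],"dr": [0,0,0],"grip": 8.5}]'

```text
time: 44.92
position: [445.9, 170.5, 194.5]
orientation: [2.22, 0.003, -2.22]
force: [-0.5, -0.1, 0.1]
grip_width: 84.9
```

```bash
python3 - <<'E'
from h import *
s=status.sense();print(s['position'],s['force'],s['dq'].round(3))
p,d=grab_frame('top');q,e=grab_frame('scene')
T=cloud('top',d).reshape(-1,3)
for n,c,z0,z1 in(('garlic',(446,-111),18,75),('honey',(536,-114),18,112),('mill',(580,-247),18,180),('jar',(497,-247),18,120),('salt',(424,-247),18,100),('onion',(746,306),18,95)):
  k=(np.hypot(T[:,0]-c[0],T[:,1]-c[1])<40)&(T[:,2]>z0)&(T[:,2]<z1);print(n,k.sum(),T[k].min(0).round(),T[k].max(0).round())
save(np.hstack([cv2.resize(p[110:290,150:480],(800,436))]),'m13.png')
E
```

```text
[445.85551484 170.47447964 194.46778951] [-0.46972787 -0.11079885  0.09877687] [-0.042 -0.005  0.009 -0.009 -0.    -0.008]
garlic 286 [ 418. -136.   24.] [473. -84.  62.]
honey 504 [ 504. -145.   18.] [568. -80. 108.]
mill 490 [ 542. -283.   18.] [ 609. -215.  178.]
jar 309 [ 465. -268.   19.] [ 519. -225.  116.]
salt 209 [ 403. -262.   19.] [ 444. -226.   98.]
onion 533 [708. 269.  24.] [784. 340.  86.]
```

View pics/m13.png

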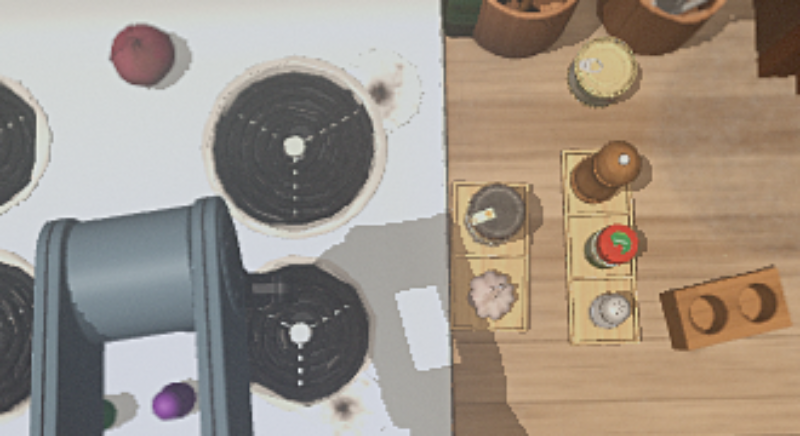

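```bash
python3 -c "
from cell import ctrl; print(ctrl.sign_off())"
```

```text
the job is handed in; nothing more can be done
None
```

I filled both kits and handed the job in at about 45 s on the robot's clock, well under the 144 s limit. Sign-off gave no verdict.

| Tray | Far compartment | Middle | Near compartment |
|---|---|---|---|
| Three-compartment | pepper mill | spice jar (lifted straight out of its well) | salt shaker |
| Two-compartment | honey jar | – | garlic bulb |

- **Final check:** the last top picture and depth points show all five upright, one per compartment. Their tops read 0 to 6 mm above the expected height with the tray floor included, which is about the depth noise. The arm was clear of everything.
- **Bystanders:** the tin and onion were not moved. The purple look-alike was still standing where it was. The arm partly hid the green one in that picture, but nothing went near it.
- **First mill grasp:** I opened the gripper, went 11 mm lower and regripped before lifting, because the first close looked too high on the head.
- **Readings that disagreed:** the two cameras differed by about 5 mm in x, so I used the top camera, which agreed with the arm. Closed grip widths read about 2 to 6 mm under the listed diameters. The bare counter read 7 mm low in depth, although the tray floors read the expected 4 mm.

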